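# Rack the glaze test tiles in their stand and lock them with the rod

## Robot

A 7-joint arm with a two-finger parallel gripper is mounted at the origin on a cart in front of the work surface, level with it; the furniture and walls round the work are solid. World frame = base frame: x ahead of the robot, y to its left, z up, the work surface at z = 0. Lengths are in m, angles in rad, forces in N, time in s.
With the tool pointing down it reaches from about 0.425 to 0.875 m from the base axis. Payload 4.7 kg.
Tool frame: the origin (TCP) lies midway between the tips of the shut fingers; the grasp point (between the pads) lies 19 mm behind it; z points along the fingers, y is the direction in which the jaws open and shut (so a half turn about z gives the same grasp; the last joint's range is limited). The gripper opens to 87 mm and grips with 3 to 60 N. Pads are 19 mm wide; open, the fingers measure 117 mm over their backs; the gripper's body (75 mm by 190 mm) begins 51 mm behind the grasp point.
Start: joints at [1.308, 0.321, -0.07, 1.45, 0.023, 1.371, -0.057], TCP at [0.178, -0.625, 0.223] pointing down, gripper open.
Joint ranges: [-2.86, 2.86], [-0.3, 2.09], [-1.38, 1.24], [0.06, 2.45], [-1.56, 4.7], [0.09, 2.05], [-2.69, 2.69]. Speed limits (rad/s): [2.57, 2.57, 3.14, 3.14, 3.14, 3.14, 3.14].

## Interface

Orientations are given as a rotation vector (axis times angle).
In Python, from bench import ctrl, optics gives the robot as it stands. The module is installed in compiled form; this text tells all that it offers.
- The arm moves only by the tool step_arm, never from a script. Its argument "deltas" is a list of rows, each a list of 7 numbers: the turn, a rotation vector about the tool's x, y, z in degrees, then the shift along the tool's x, y, z in mm, then the finger opening in mm, from 0 to 87. A call has exactly 8 rows; each row is the pose to reach, as a shift and turn from the pose commanded when the call began, along the tool's axes at that moment; what a row does not reach only later rows make up. A row lasts 1/8 s, in which the tool goes at most 62.5 mm and 10.7 degrees, less where a joint would pass 70% of its speed; a pose out of reach is approached as far as the arm can. A call with a gripper value outside its range is refused whole. The fingers move at their own pace and stop on an object; "newtons" is the grip in N (left out, the last holds). Time passes only in rows, so rows that repeat a pose let the fingers close, or fill a call up. It gives the time, the measured TCP pose, the force and the opening at its end, in the units of the state.
- ctrl.get_state(): the state, without advancing time (a new reading comes with each control period).
- optics.get_image(name): name is "scene" or "top" or "wrist"; returns the picture (420x560x3 uint8, red, green, blue); there is no depth.
- optics.get_calibration(name): a dict with "K" (3x3 intrinsics, pixels), "R" (3x3) and "t" (3): a world point X has camera coordinates R X + t. Camera axes: x right, y down, z forward; pixel columns grow to the right and rows downward; lengths in m; the calibration is good to about 2 mm. A picture is of the moment at which its call begins: read the wrist's pose just before it. get_calibration takes no time and is no camera call; for the wrist camera it gives the pose at the moment of the call.
- ctrl.close_job(): hands the job in, once; it reports no verdict.
The state is a dict: "time": time; "joint_positions": joint angles; "qd": joint speeds; "joint_torque": joint torques, N m; "position": TCP position; "tool_rot": TCP orientation; "ft_force": force on the tool from outside, world axes, zero at the start; "torque": the same for the moment, N m; "grip_width": opening from 0.0 (shut) to 1.0 (fully open).
Only numpy, scipy, OpenCV 4.12 (cv2) and the standard library are available. Lean on these libraries where they do the work, as an engineer would, in place of code of your own. Each camera call takes 0.05 s, during which the arm holds its last target.

## Task

Put the glaze test tiles lying on the table into the tile stand: first draw the red-handled rod out of the stand and lay it down on the table or the tool board, out of the way. Then stand every tile upright in the stand with its hole at the top, one in front of the other, by setting its foot against the fence (or against the tile already there) and tipping it up on that edge until it leans back. Last, push the rod through the holes of all the tiles, through the fence and out at the back of the rear post, and leave the jars, the red kidney and the stamp where they are.

Things in the scene. Friction and masses are not known exactly. Their poses are not given: they have to be found in the camera images.
- stand: Tile stand of pale wood, fixed. Origin: on the table, middle of the fence's foot line; x horizontal from its front to its back (away from the robot), y to its left, z up. Fence: board 34 mm wide, 12 mm thick, 87 mm high; its front face rises from x = 0, z = 6 mm and leans back 14 degrees (to +x). Tiles stand before it one in front of the other, leaning back on it; hole centres then at z = 66 mm.
- stand_tongue (a point): Middle of the top of the stand's base where tiles lie before tipping (stand x = -72, z = 6 mm). The base, 6 mm thick, is a tongue 34 mm wide reaching to x = -110 mm, widening to 70 mm from x = -34 mm on. There two cheeks, 13 mm high, 7 mm thick, inner faces 50 mm apart, from x = -34 mm to the fence, guide the tiles' feet. Tongue and fence are narrower than a tile, so fingers pass on both sides.
- stand_eyelet (a point): Centre of the brass-rimmed eyelet in the fence, 18 mm wide, bored for a level rod along the stand's x: half-way through the fence, at stand x = 21, y = 0, z = 67 mm. Axes as the stand's.
- stand_post (a point): Centre of the 14 mm eyelet in the upright rear post behind the fence, on the same level line: stand x = 51, y = 0, z = 67 mm. The post is 34 mm wide, 86 mm high, from x = 46 to 56 mm.
- rod: Locking rod, 50 g: red square handle 40 mm long, 12 x 12 mm, then a steel shaft 8 mm thick, 110 mm long, whose last 10 mm taper to a 3 mm nose. Origin at the handle's centre. Starts stored in the stand, level, through both eyelets, the handle standing out in front of the fence.
- rod_grip (a point): Centre of the rod's handle, on the axis; x along the rod to the tip, y and z square to the handle's sides.
- rod_tip (a point): Nose of the rod, on its axis, 130 mm from the handle's centre.
- board_spot (a point): A point on top of the wooden tool board, which lies flat on the table between the robot and the stand, 12 mm high. The board is clear for 135 mm to the right (-y), 60 mm to the left and 60 mm towards and away from the robot: a place to lay the rod across.
- tile_1_center (a point): Fired stoneware glaze test tile, a plate 76 x 44 x 10 mm, 75 g, round hole 17 mm wide on its centre line 15 mm from one end (the pierced end). Starts flat, blue glazed face down, bare buff back up. May be absent. This point: middle of the plate, half-way through; x along the 76 mm from the foot edge to the pierced end, y across, z through it (up at the start).
- tile_1_hole (a point): Centre of the hole of the tile with the blue glaze, half-way through the thickness, 23 mm from the plate's middle; axes as there.
- tile_1: The tile with the blue glaze; origin at the middle of the glazed face (5 mm from the plate's middle).
- tile_2_center (a point): Fired stoneware glaze test tile, a plate 76 x 44 x 10 mm, 75 g, round hole 17 mm wide on its centre line 15 mm from one end (the pierced end). Starts flat, celadon green glazed face down, bare buff back up. May be absent. This point: middle of the plate, half-way through; x along the 76 mm from the foot edge to the pierced end, y across, z through it (up at the start).
- tile_2_hole (a point): Centre of the hole of the tile with the celadon green glaze, half-way through the thickness, 23 mm from the plate's middle; axes as there.
- tile_2: The tile with the celadon green glaze; origin at the middle of the glazed face (5 mm from the plate's middle).
- tile_3_center (a point): Fired stoneware glaze test tile, a plate 76 x 44 x 10 mm, 75 g, round hole 17 mm wide on its centre line 15 mm from one end (the pierced end). Starts flat, rust brown glazed face down, bare buff back up. May be absent. This point: middle of the plate, half-way through; x along the 76 mm from the foot edge to the pierced end, y across, z through it (up at the start).
- tile_3_hole (a point): Centre of the hole of the tile with the rust brown glaze, half-way through the thickness, 23 mm from the plate's middle; axes as there.
- tile_3: The tile with the rust brown glaze; origin at the middle of the glazed face (5 mm from the plate's middle).
- jar_white: a white lidded glaze jar, 53 mm wide, 62 mm high; a bystander, to be left where it is. Origin at the centre of its underside.
- jar_ochre: an ochre lidded glaze jar, 53 mm wide, 62 mm high; a bystander, to be left where it is. Origin at the centre of its underside.
- kidney: a red rubber kidney, 85 x 44 x 8 mm, lying flat; a bystander, to be left where it is. Origin at the centre of its underside.
- stamp: a wooden texture stamp, 30 x 30 x 56 mm, standing; a bystander, to be left where it is. Origin at the centre of its underside.
Mind the look-alikes: they are no part of the job. Leave any pink look-alike of the tile_2 alone.

How it is judged:
On the way, in this order (a step that is already met when the one before it is completed fails the run):
1. the rod has been drawn out of the stand and laid down (height (world z) of each of rod_tip, rod_grip below 0.045 m), for 0.2 s.
2. every tile present stands upright in the stand, hole end up (angle between each of tile_1_center, tile_2_center, tile_3_center's own x axis and vertical below 0.35 rad and x of tile_1_hole in the frame of stand between -0.045 and 0.025 m and y of tile_1_hole in the frame of stand between -0.013 and 0.013 m and height (world z) of each of tile_1_hole, tile_2_hole, tile_3_hole above 0.055 m and x of tile_2_hole in the frame of stand between -0.045 and 0.025 m and y of tile_2_hole in the frame of stand between -0.013 and 0.013 m and x of tile_3_hole in the frame of stand between -0.045 and 0.025 m and y of tile_3_hole in the frame of stand between -0.013 and 0.013 m), for 0.3 s.
At the end, for the whole second after the job is handed in: Every tile present stands hole end up, within 0.35 rad of vertical, in the middle of the stand (hole within 13 mm of its centre line, over 55 mm high); the rod runs through every hole (centres within 9 mm of its axis) and both eyelets, tip 3 mm or more behind the rear post; all at rest (all of step 2 and y of tile_1_hole in the frame of rod_grip between -0.009 and 0.009 m and z of tile_1_hole in the frame of rod_grip between -0.009 and 0.009 m and x of tile_1_hole in the frame of rod_grip between 0 and 0.128 m and y of tile_2_hole in the frame of rod_grip between -0.009 and 0.009 m and z of tile_2_hole in the frame of rod_grip between -0.009 and 0.009 m and x of tile_2_hole in the frame of rod_grip between 0 and 0.128 m and y of tile_3_hole in the frame of rod_grip between -0.009 and 0.009 m and z of tile_3_hole in the frame of rod_grip between -0.009 and 0.009 m and x of tile_3_hole in the frame of rod_grip between 0 and 0.128 m and x of rod_tip in the frame of stand above 0.059 m and y of rod_tip in the frame of stand between -0.012 and 0.012 m and height (world z) of rod_tip between 0.052 and 0.082 m and linear speed of each of rod, tile_1, tile_2, tile_3 below 0.02 m/s); the robot touches nothing.
It fails at once if the jar white is pushed more than 30 mm from its place (distance of jar_white from where it was at the start of the episode above 0.03 m).
It fails at once if the jar ochre is pushed more than 30 mm from its place (distance of jar_ochre from where it was at the start of the episode above 0.03 m).
It fails at once if the kidney is pushed more than 30 mm from its place (distance of kidney from where it was at the start of the episode above 0.03 m).
It fails at once if the stamp is pushed more than 30 mm from its place (distance of stamp from where it was at the start of the episode above 0.03 m).
Of tile_1, tile_2, tile_3 only 2 to 3 are there at a start; the rules pass over those that are not, and their reading is None.
At some moment in a run one of rod may be knocked a few centimetres aside while the robot is not near it.
Once in a run the grip may slacken for a moment while it holds something.
It also fails if it takes over 210 s, if anything falls off the work surface, if the arm or the gripper's body presses on something with over 40 N, if the wrist force passes 120 N, or if a joint passes its speed limit or range.

## Working session

There is one attempt and no reset: what is moved stays moved. The work goes in short steps, Python scripts to look and compute and a tool call to move; the robot and the scene stay as the last step left them, time stands still between calls to the robot, and variables do not carry over. Pictures are saved under pics/ and viewed, and the job is handed in when it is done.

Besides the shell and the picture viewer there is one more tool, called by a JSON object that holds its "api" and its "payload", one argument or row to a line. step_arm: Moves the arm, as the interface text tells. Its arguments: {"type":"object","properties":{"deltas":{"type":"array"},"newtons":{"type":"number"}},"required":["deltas"]}

```bash
ls; mkdir -p pics
python3 - <<'E'
from bench import ctrl, optics
import cv2
s=ctrl.get_state(); print(s)
for n in ("scene","top","wrist"):
    im=optics.get_image(n); cv2.imwrite(f"pics/a_{n}.png",im[:,:,::-1])
    c=optics.get_calibration(n); print(n,c)
E
```

```text
pics
{'time': 0.0, 'joint_positions': array([ 1.30814336,  0.32183257, -0.07006739,  1.45166859,  0.02262751,
        1.37078239, -0.05688744]), 'qd': array([ 0.00034891,  0.00010027, -0.00057973,  0.00017601,  0.00024066,
       -0.00146118, -0.00150221]), 'joint_torque': array([ 4.71169369e-04, -4.91298938e+01, -4.03821375e-01, -3.12528920e+01,
       -6.40775403e-02,  4.35592909e-02,  1.48785712e-04]), 'position': array([ 0.17738485, -0.62476014,  0.22145838]), 'tool_rot': array([-3.10970986e+00, -4.33129197e-01,  6.12934444e-04]), 'ft_force': array([-0.61769022, -0.06863645, -0.04237055]), 'torque': array([-0.0744374 ,  0.05821775, -0.02499059]), 'grip_width': 0.9990473634609238}
scene {'K': array([[379.51566696,   0.        , 274.85229882],
       [  0.        , 379.51566696, 211.64887495],
       [  0.        ,   0.        ,   1.        ]]), 'R': array([[-6.28337929e-01, -7.77940184e-01,  7.18985543e-04],
       [-5.87688577e-01,  4.74066805e-01, -6.55654483e-01],
       [ 5.09719122e-01, -4.12395119e-01, -7.55060714e-01]]), 't': array([0.39144463, 0.34551444, 0.70892168])}
top {'K': array([[497.77732088,   0.        , 280.59618718],
       [  0.        , 497.77732088, 200.83772361],
       [  0.        ,   0.        ,   1.        ]]), 'R': array([[ 0.00134398, -0.99998793,  0.00472654],
       [-0.99727338, -0.00168905, -0.07377643],
       [ 0.07378352, -0.0046145 , -0.99726361]]), 't': array([0.04813401, 0.51149254, 1.16588184])}
wrist {'K': array([[337.73566208,   0.        , 275.96983098],
       [  0.        , 337.73566208, 211.62010563],
       [  0.        ,   0.        ,   1.        ]]), 'R': array([[ 2.72668616e-01, -9.62107737e-01, -7.26487015e-04],
       [-9.22141076e-01, -2.61556990e-01,  2.85032941e-01],
       [-2.74422415e-01, -7.70496141e-02, -9.58517446e-01]]), 't': array([-0.64817796, -0.03424875,  0.391694  ])}
```

View pics/a_top.png

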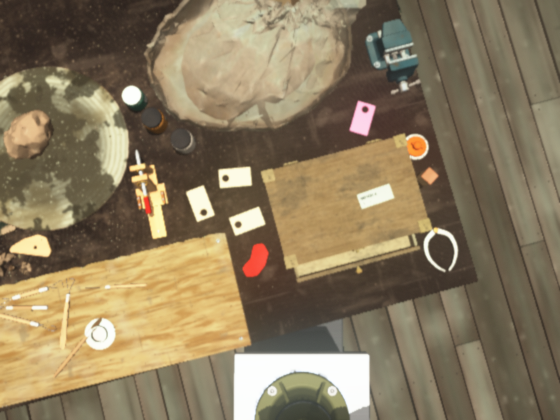

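View pics/a_scene.png

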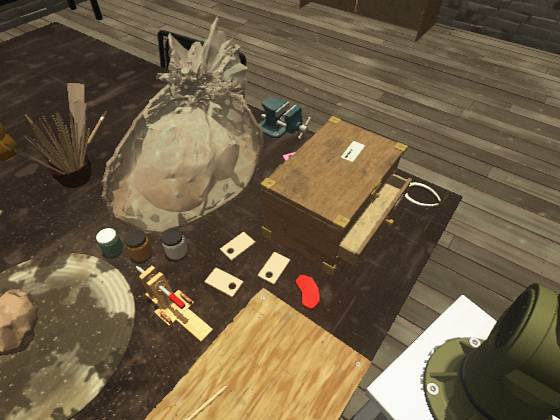

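View pics/a_wrist.png

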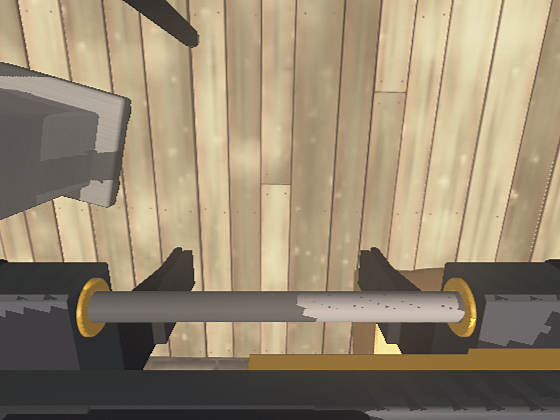

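```bash
cat > h.py <<'E'
from bench import ctrl, optics
import cv2, numpy as np
from scipy.spatial.transform import Rotation as Ro
def w2p(n,X,c=None):
    c=c or optics.get_calibration(n); p=c["K"]@(c["R"]@np.array(X,float)+c["t"]); return p[:2]/p[2]
def p2w(n,uv,z,c=None):
    c=c or optics.get_calibration(n); d=c["R"].T@np.linalg.inv(c["K"])@np.array([uv[0],uv[1],1.]); o=-c["R"].T@c["t"]
    return o+d*(z-o[2])/d[2]
def crop(im,x0,y0,x1,y1,k,fn):
    cv2.imwrite(fn,cv2.resize(im[y0:y1,x0:x1,::-1],None,fx=k,fy=k,interpolation=cv2.INTER_CUBIC))
def tri(uvs):  # dict cam->uv
    A=[];b=[]
    for n,uv in uvs.items():
        c=optics.get_calibration(n);P=c["K"]@np.c_[c["R"],c["t"]]
        for i in (0,1):
            r=P[i]-uv[i]*P[2];A.append(r[:3]);b.append(-r[3])
    return np.linalg.lstsq(np.array(A),np.array(b),rcond=None)[0]
E
python3 - <<'E'
import cv2
a=cv2.imread("pics/a_top.png");
cv2.imwrite("pics/b_top.png",cv2.resize(a[140:290,120:280],None,fx=5,fy=5,interpolation=cv2.INTER_CUBIC)[:, :800][:600*5//5+150])
cv2.imwrite("pics/b_top1.png",cv2.resize(a[140:245,120:210],None,fx=5.7,fy=5.7,interpolation=cv2.INTER_CUBIC))
cv2.imwrite("pics/b_top2.png",cv2.resize(a[155:245,180:280],None,fx=6,fy=6,interpolation=cv2.INTER_CUBIC))
b=cv2.imread("pics/a_scene.png");
cv2.imwrite("pics/b_sc.png",cv2.resize(b[225:345,120:300],None,fx=4.4,fy=4.4,interpolation=cv2.INTER_CUBIC))
E
```

```text
(no output)
```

View pics/b_top1.png

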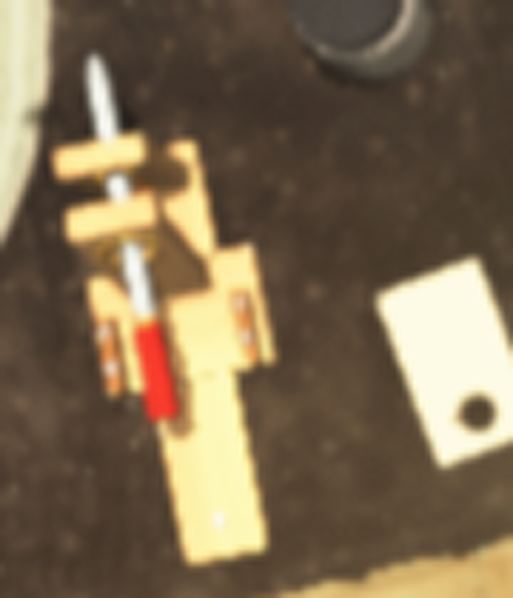

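View pics/b_top2.png

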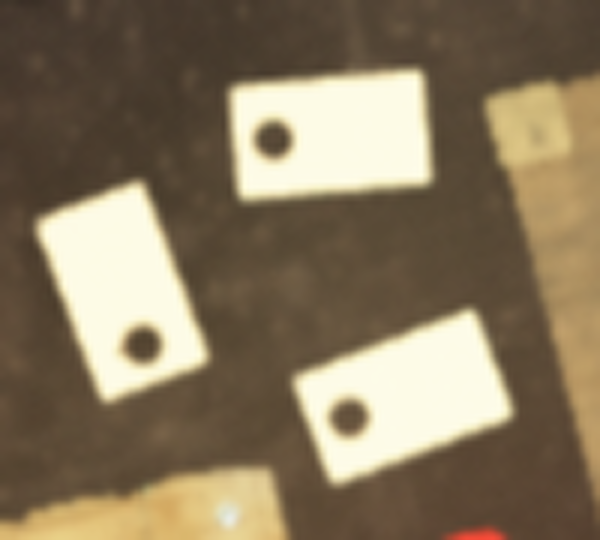

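View pics/b_sc.png

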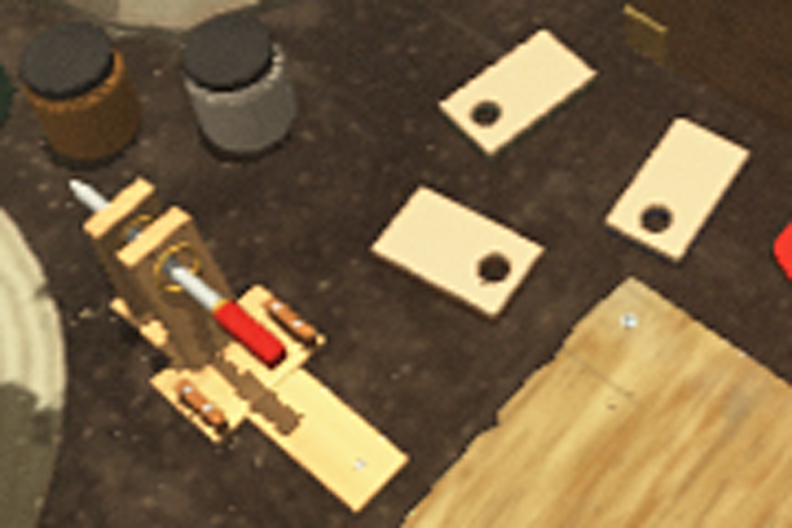

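```bash
cat > fit.py <<'E'
from h import *
from scipy.optimize import least_squares
T=lambda p:((p[0]+.5)/5.7-.5+120,(p[1]+.5)/5.7-.5+140)
S=lambda p:((p[0]+.5)/4.4-.5+120,(p[1]+.5)/4.4-.5+225)
obs=[("top",T((190,563)),(-110,17,6)),("top",T((266,552)),(-110,-17,6)),("top",T((275,362)),(-34,-35,6)),
("top",T((52,153)),(56,17,86)),("top",T((142,133)),(56,-17,86)),("top",T((147,160)),(46,-17,86)),("top",T((60,180)),(46,17,86)),
("scene",S((355,512)),(-110,17,6)),("scene",S((408,460)),(-110,-17,6)),
("scene",S((137,178)),(56,-17,86)),("scene",S((157,186)),(46,-17,86)),("scene",S((100,237)),(46,17,86)),("scene",S((84,224)),(56,17,86))]
C={n:optics.get_calibration(n) for n in("top","scene")}
def W(p,q): 
    c,s=np.cos(p[2]),np.sin(p[2]); x,y,z=np.array(q)/1000.
    return [p[0]+c*x-s*y,p[1]+s*x+c*y,z]
f=lambda p:np.concatenate([w2p(n,W(p,q),C[n])-uv for n,uv,q in obs])
for sel in (obs,):
    r=least_squares(f,[.55,.25,.2]); print(r.x,np.degrees(r.x[2])); print(f(r.x).reshape(-1,2).round(1))
p=r.x
print("tip",tri({"top":T((93,57)),"scene":S((74,185))}))
print("hand front",tri({"top":T((160,418)),"scene":S((275,356))}))
print("eyelet",W(p,(21,0,67)),"tongue",W(p,(-72,0,6)))
T2=lambda p:((p[0]+.5)/6-.5+180,(p[1]+.5)/6-.5+155)
tiles={"A":[(36,220),(143,182),(208,358),(107,402),(142,344)],
"B":[(230,88),(421,70),(432,184),(240,199),(273,139)],
"C":[(294,379),(474,310),(513,412),(334,485),(349,416)]}
for k,v in tiles.items():
    w=[p2w("top",T2(q),.010)[:2] for q in v]
    c=np.mean(w[:4],0); h=w[4]
    # h top rim z=10
    e=sorted([np.linalg.norm(w[i]-w[(i+1)%4]) for i in range(4)])
    d=h-c; rect=cv2.minAreaRect((np.array(w[:4])*1e4).astype(np.float32))
    e1=[(w[(i+1)%4]-w[i]) for i in range(4)]
    L=[x if x@d>0 else -x for x in e1 if np.linalg.norm(x)>.06]; L=np.mean(L,0)
    print(k,"c",c.round(4),"hole",h.round(4),"yaw",np.degrees(np.arctan2(L[1],L[0])).round(1),"sides",np.round(e,4))
for n,uv,z in (("jar_white",(181,140),.06),("jar_o",(154,121),.06),("kidney",(256,261),.008),("pink",(363,118),.01)):
    print(n,p2w("top",uv,z).round(3))
E
python3 fit.py
```

```text
[0.53242521 0.36252979 0.20971969] 12.016052854838778
[[-1.   0.3]
 [-0.4 -0.7]
 [-0.6  0. ]
 [ 0.3 -0. ]
 [-0.6  0.4]
 [-0.7 -0. ]
 [-0.3 -0.5]
 [ 0.6 -0.1]
 [ 0.5 -0.7]
 [ 1.4 -0.4]
 [-0.   0.4]
 [-0.2 -0.3]
 [ 0.3  0. ]]
tip [0.62652311 0.38359709 0.06048369]
hand front [0.48020496 0.35264253 0.06491386]
eyelet [np.float64(0.5529650868349951), np.float64(0.36690169151110535), np.float64(0.067)] tongue [np.float64(0.4620027809445819), np.float64(0.3475404181258423), np.float64(0.006)]
A c [0.5066 0.2415] hole [0.4852 0.2338] yaw -158.6 sides [0.0437 0.0452 0.0754 0.0784]
B c [0.5691 0.1593] hole [0.5675 0.1824] yaw 95.1 sides [0.045  0.0462 0.0769 0.077 ]
C c [0.4645 0.1294] hole [0.4566 0.1511] yaw 111.7 sides [0.0436 0.0451 0.0767 0.0767]
jar_white [0.649 0.28  0.06 ]
jar_o [0.694 0.343 0.06 ]
kidney [0.369 0.107 0.008]
pink [ 0.714 -0.151  0.01 ]
```

```bash
cat > plan.py <<'E'
from h import *
import json,os
SX,SY,SYAW=0.5324,0.3625,np.radians(12.0)
R0=np.array([[-1,0,0],[0,1,0],[0,0,-1.]])
def RR(psi,tau): return (Ro.from_euler('z',psi,degrees=True)*Ro.from_matrix(R0)*Ro.from_euler('y',tau,degrees=True)).as_matrix()
def s2w(q): # stand mm -> world m
    c,s=np.cos(SYAW),np.sin(SYAW);x,y,z=np.array(q,float)/1000
    return np.array([SX+c*x-s*y,SY+s*x+c*y,z])
def w2s(p):
    c,s=np.cos(SYAW),np.sin(SYAW);x,y=p[0]-SX,p[1]-SY
    return np.array([c*x+s*y,-s*x+c*y,p[2]])*1000
def load():
    if os.path.exists("cmd.json"):
        d=json.load(open("cmd.json"));return np.array(d["p"]),np.array(d["R"])
    return np.array([.178,-.625,.223]),Ro.from_rotvec([-3.1097,-.43313,0]).as_matrix()
def rows(targets):
    """targets: 8 (pos_world_m TCP, R, open_mm). prints rows; saves next cmd"""
    p0,Q0=load(); out=[];pp,QQ=p0,Q0
    for p,R,o in targets:
        rv=np.degrees(Ro.from_matrix(Q0.T@R).as_rotvec()); sh=Q0.T@(np.array(p)-p0)*1000
        out.append([round(float(v),1) for v in list(rv)+list(sh)]+[o])
        d=np.linalg.norm(p-pp)*1000; a=np.degrees(Ro.from_matrix(QQ.T@R).magnitude())
        if d>62.5 or a>10.7: print("LIMIT",d,a)
        pp,QQ=p,R
    r=out[-1]; pn=p0+Q0@np.array(r[3:6])/1000; Rn=Q0@Ro.from_rotvec(np.radians(r[:3])).as_matrix()
    json.dump({"p":pn.tolist(),"R":Rn.tolist()},open("cmd.json","w"))
    print(json.dumps(out)); 
def lin(p1,R1,o,n=8,hold=0):
    p0,Q0=load(); dr=Ro.from_matrix(Q0.T@R1).as_rotvec(); t=[]
    for i in range(1,9):
        f=min(1,i/n); t.append((p0+f*(np.array(p1)-p0),Q0@Ro.from_rotvec(f*dr).as_matrix(),o))
    rows(t)
def st():
    s=ctrl.get_state();p,R=load();M=Ro.from_rotvec(s["tool_rot"]).as_matrix()
    print("t",round(s["time"],2),"pos",s["position"].round(4),"err mm",((s["position"]-p)*1000).round(1),"roterr",np.degrees(Ro.from_matrix(R.T@M).as_rotvec()).round(1),"F",s["ft_force"].round(1),"grip",round(s["grip_width"]*87,1),"j",s["joint_positions"].round(2),"stand",w2s(s["position"]).round(1))
E
python3 -c "
from plan import *
lin([.45,-.45,.35],RR(-120,0),70)"
```

```text
[[-0.0, -0.0, -5.5, 38.7, -11.8, -15.8, 70], [-0.0, -0.0, -11.0, 77.4, -23.6, -31.7, 70], [-0.0, -0.0, -16.6, 116.1, -35.3, -47.5, 70], [-0.0, -0.0, -22.1, 154.8, -47.1, -63.4, 70], [-0.1, -0.0, -27.6, 193.4, -58.9, -79.2, 70], [-0.1, -0.0, -33.1, 232.1, -70.7, -95.1, 70], [-0.1, -0.0, -38.6, 270.8, -82.5, -110.9, 70], [-0.1, -0.1, -44.1, 309.5, -94.2, -126.7, 70]]
```

```bash
cat >> plan.py <<'E'
def one(p,R,o,nd=0):
    p0,Q0=load()
    rv=np.degrees(Ro.from_matrix(Q0.T@R).as_rotvec()); sh=Q0.T@(np.array(p)-p0)*1000
    r=[round(float(v),1) for v in rv]+[round(float(v),nd) for v in sh]
    pn=p0+Q0@np.array(r[3:6])/1000; Rn=Q0@Ro.from_rotvec(np.radians(r[:3])).as_matrix()
    json.dump({"p":pn.tolist(),"R":Rn.tolist()},open("cmd.json","w"))
    print(r+[o],"dist",np.linalg.norm(sh).round(1),"ang",np.linalg.norm(rv).round(1))
E
rm cmd.json
python3 -c "
from plan import *
one([.45,-.45,.35],RR(-120,0),70)"
```

```text
[-0.1, -0.1, -44.1, 310.0, -94.0, -127.0, 70] dist 347.5 ang 44.1
```

{"api": "step_arm", "payload": {
  "deltas": [
    [0, 0, -5.5, 39, -12, -16, 70],
    [0, 0, -11, 78, -24, -32, 70],
    [0, 0, -16.5, 116, -35, -48, 70],
    [0, 0, -22, 155, -47, -64, 70],
    [0, 0, -27.5, 194, -59, -80, 70],
    [0, 0, -33, 232, -71, -95, 70],
    [0, 0, -38.5, 271, -82, -111, 70],
    [-0.1, -0.1, -44.1, 310, -94, -127, 70]
  ],
  "newtons": 20
}}

```text
time: 1.15
position: [0.4529, -0.4474, 0.3513]
tool_rot: [2.712, 1.579, -0.002]
ft_force: [0.0, -0.4, -0.7]
grip_width: 0.804
```

```bash
python3 -c "
from plan import *
st()
one([.58,0.0,.35],RR(-55,0),70)"
```

```text
t 1.15 pos [ 0.4529 -0.4474  0.3513] err mm [2.3 2.7 1.1] roterr [-0.1 -0.1 -0.5] F [ 0.  -0.4 -0.7] grip 70.0 j [ 0.99  0.28 -0.33  1.26  0.09  1.61  0.16] stand [-246.2 -775.7  351.3]
[-0.0, 0.0, -65.0, 454.0, -113.0, -0.0, 70] dist 468.3 ang 65.0
```

{"api": "step_arm", "payload": {
  "deltas": [
    [0, 0, -8, 57, -14, 0, 70],
    [0, 0, -16, 114, -28, 0, 70],
    [0, 0, -24, 170, -42, 0, 70],
    [0, 0, -32, 227, -56, 0, 70],
    [0, 0, -41, 284, -71, 0, 70],
    [0, 0, -49, 340, -85, 0, 70],
    [0, 0, -57, 397, -99, 0, 70],
    [0, 0, -65, 454, -113, 0, 70]
  ]
}}

```text
time: 2.15
position: [0.5797, 0.0036, 0.3499]
tool_rot: [1.437, 2.79, -0.003]
ft_force: [0.4, 0.9, 0.1]
grip_width: 0.806
```

```bash
python3 -c "
from plan import *
st()
one(s2w((-36,1,200)),RR(12,0),45)"
```

```text
t 2.15 pos [0.5797 0.0036 0.3499] err mm [-0.3  4.2 -0.1] roterr [-0.  -0.2 -0.5] F [0.4 0.9 0.1] grip 70.1 j [ 0.57  0.2  -0.74  1.4   0.14  1.59  0.46] stand [ -28.3 -360.8  349.9]
[-0.0, -0.0, -67.0, 340.0, 136.0, 150.0, 45] dist 395.6 ang 67.0
```

{"api": "step_arm", "payload": {
  "deltas": [
    [0, 0, -9, 43, 17, 19, 45],
    [0, 0, -18, 85, 34, 38, 45],
    [0, 0, -26, 128, 51, 56, 45],
    [0, 0, -34, 170, 68, 75, 45],
    [0, 0, -43, 213, 85, 94, 45],
    [0, 0, -51, 255, 102, 113, 45],
    [0, 0, -59, 298, 119, 131, 45],
    [0, 0, -67, 340, 136, 150, 45]
  ]
}}

```text
time: 3.15
position: [0.4948, 0.359, 0.1985]
tool_rot: [-0.341, 3.122, -0.003]
ft_force: [0.0, -0.2, -0.5]
grip_width: 0.516
```

```bash
python3 -c "
from plan import *
st()
im=optics.get_image('wrist'); cv2.imwrite('pics/c_w.png',im[:,:,::-1])
one(s2w((-36,1,110)),RR(12,0),45)"
```

```text
t 3.15 pos [0.4948 0.359  0.1985] err mm [-1.8  3.  -1.3] roterr [ 0.1 -0.1 -0.5] F [ 0.  -0.2 -0.5] grip 44.9 j [ 0.12  0.42 -1.02  1.56  0.37  1.36  0.85] stand [-37.5   4.4 198.5]
[-0.0, -0.0, -0.0, -0.0, -0.0, 90.0, 45] dist 89.8 ang 0.1
```

View pics/c_w.png

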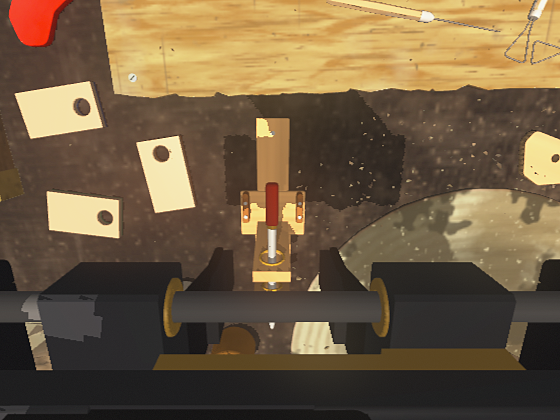

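{"api": "step_arm", "payload": {
  "deltas": [
    [0, 0, 0, 0, 0, 15, 40],
    [0, 0, 0, 0, 0, 30, 40],
    [0, 0, 0, 0, 0, 45, 40],
    [0, 0, 0, 0, 0, 60, 40],
    [0, 0, 0, 0, 0, 75, 40],
    [0, 0, 0, 0, 0, 90, 40],
    [0, 0, 0, 0, 0, 90, 40],
    [0, 0, 0, 0, 0, 90, 40]
  ]
}}

```text
time: 4.2
position: [0.4963, 0.3558, 0.1079]
tool_rot: [0.327, -3.124, 0.003]
ft_force: [-0.1, 0.3, 0.2]
grip_width: 0.459
```

```bash
python3 -c "
from plan import *
st()
c=optics.get_calibration('wrist')
im=optics.get_image('wrist'); crop(im,160,40,380,300,2.3,'pics/d_w.png')
for q in [(-53,1,66),(-13,1,66),(-110,17,6),(-110,-17,6),(-34,35,6),(-34,-35,6)]: print(q,w2p('wrist',s2w(q),c).round(1), ((w2p('wrist',s2w(q),c)+.5-[160,40])*2.3-.5).round())
"
```

```text
t 4.2 pos [0.4963 0.3558 0.1079] err mm [-0.2 -0.2 -1.9] roterr [ 0.1 -0.  -0. ] F [-0.1  0.3  0.2] grip 39.9 j [ 0.09  0.5  -0.97  1.66  0.43  1.21  0.8 ] stand [-36.7   0.9 107.9]
(-53, 1, 66) [274.4 213.4] [264. 399.]
(-13, 1, 66) [274.6 270.7] [264. 531.]
(-110, 17, 6) [295.9 118.2] [313. 180.]
(-110, -17, 6) [251.  118.2] [210. 181.]
(-34, 35, 6) [316.4 214.3] [360. 401.]
(-34, -35, 6) [231.1 214.3] [164. 402.]
```

View pics/d_w.png

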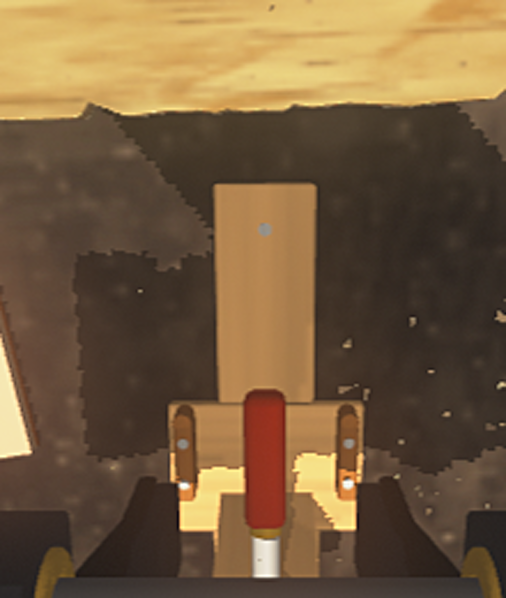

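{"api": "step_arm", "payload": {
  "deltas": [
    [0, 0, 0, 0, 0, 10, 40],
    [0, 0, 0, 0, 0, 20, 40],
    [0, 0, 0, 0, 0, 30, 40],
    [0, 0, 0, 0, 0, 40, 40],
    [0, 0, 0, 0, 0, 49, 40],
    [0, 0, 0, 0, 0, 49, 0],
    [0, 0, 0, 0, 0, 49, 0],
    [0, 0, 0, 0, 0, 49, 0]
  ],
  "newtons": 25
}}

```text
time: 5.25
position: [0.4964, 0.3556, 0.059]
tool_rot: [-0.327, 3.124, -0.003]
ft_force: [0.2, -0.2, -0.2]
grip_width: 0.201
```

```bash
python3 -c "
from plan import *
one(s2w((-36,1,61)),RR(12,0),0)
st()
im=optics.get_image('wrist'); crop(im,160,140,380,300,2.3,'pics/e_w.png')
one(s2w((-166,1,61)),RR(12,0),0)
"
```

```text
[-0.0, -0.0, -0.0, -0.0, -0.0, 49.0, 0] dist 48.8 ang 0.1
t 5.25 pos [0.4964 0.3556 0.059 ] err mm [-0.1 -0.3 -1.8] roterr [ 0.1 -0.  -0. ] F [ 0.2 -0.2 -0.2] grip 17.5 j [ 0.06  0.55 -0.94  1.71  0.48  1.14  0.77] stand [-36.7   0.7  59. ]
[-0.0, -0.0, -0.0, 130.0, -0.0, -0.0, 0] dist 129.5 ang 0.1
```

View pics/e_w.png

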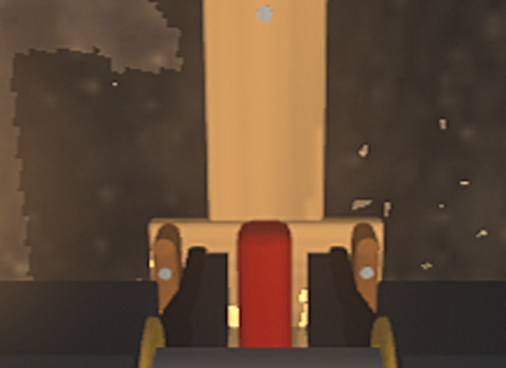

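{"api": "step_arm", "payload": {
  "deltas": [
    [0, 0, 0, 0, 0, 0, 0],
    [0, 0, 0, 0, 0, 0, 0],
    [0, 0, 0, 10, 0, 0, 0],
    [0, 0, 0, 30, 0, 0, 0],
    [0, 0, 0, 55, 0, 0, 0],
    [0, 0, 0, 80, 0, 0, 0],
    [0, 0, 0, 105, 0, 0, 0],
    [0, 0, 0, 130, 0, 0, 0]
  ],
  "newtons": 25
}}

```text
time: 6.3
position: [0.3671, 0.3277, 0.0582]
tool_rot: [0.328, -3.123, 0.005]
ft_force: [-0.2, -0.4, 0.2]
grip_width: 0.135
```

```bash
python3 -c "
from plan import *
st()
for n in('wrist','top'):
  im=optics.get_image(n); cv2.imwrite('pics/f_%s.png'%n,im[:,:,::-1])
for uv in [(150,252),(165,340),(235,240),(245,340),(170,270),(150,290),(119,320)]: print(uv,p2w('top',uv,.012).round(3))
"
```

```text
t 6.3 pos [0.3671 0.3277 0.0582] err mm [-2.2 -1.2 -2.7] roterr [ 0.2  0.1 -0. ] F [-0.2 -0.4  0.2] grip 11.7 j [ 0.19  0.31 -1.08  1.99  0.32  1.03  0.74] stand [-168.9    0.4   58.2]
(150, 252) [0.39  0.359 0.012]
(165, 340) [0.185 0.319 0.012]
(235, 240) [0.418 0.157 0.012]
(245, 340) [0.185 0.132 0.012]
(170, 270) [0.347 0.31  0.012]
(150, 290) [0.3   0.357 0.012]
(119, 320) [0.231 0.428 0.012]
```

View pics/f_wrist.png

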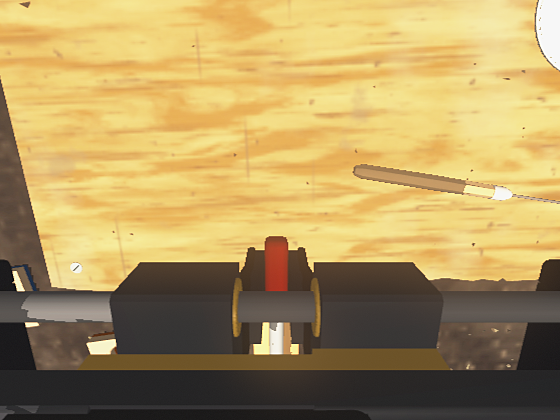

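View pics/f_top.png

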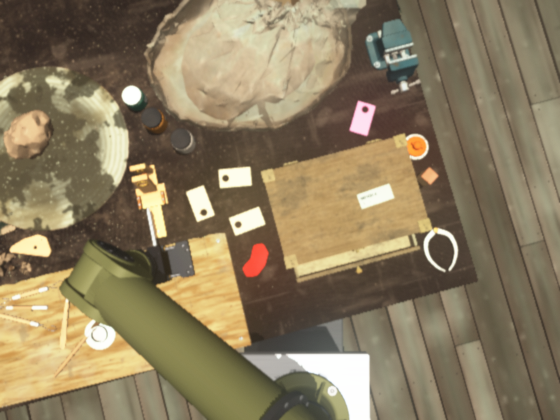

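```bash
python3 -c "
from plan import *
one([.372,.30,.075],RR(-50,0),0)
one([.370,.297,.042],RR(-85,0),0)
"
```

```text
[-0.0, -0.0, 62.0, 3.0, -29.0, -14.0, 0] dist 32.3 ang 62.0
[-0.0, 0.0, 35.0, -1.0, -4.0, 33.0, 0] dist 33.1 ang 35.0
```

{"api": "step_arm", "payload": {
  "deltas": [
    [0, 0, 4, 3, -5, -14, 0],
    [0, 0, 14, 3, -12, -14, 0],
    [0, 0, 23, 3, -20, -14, 0],
    [0, 0, 32, 3, -29, -14, 0],
    [0, 0, 40, 3, -29, -14, 0],
    [0, 0, 48, 3, -29, -14, 0],
    [0, 0, 55, 3, -29, -14, 0],
    [0, 0, 62, 3, -29, -14, 0]
  ]
}}

```text
time: 7.4
position: [0.3723, 0.2993, 0.0727]
tool_rot: [1.334, 2.843, -0.004]
ft_force: [0.3, 0.6, -1.4]
grip_width: 0.131
```

{"api": "step_arm", "payload": {
  "deltas": [
    [0, 0, 6, 0, -1, 5, 0],
    [0, 0, 12, 0, -1, 10, 0],
    [0, 0, 18, 0, -2, 15, 0],
    [0, 0, 24, 0, -3, 20, 0],
    [0, 0, 30, 0, -4, 25, 0],
    [0, 0, 35, -1, -4, 30, 0],
    [0, 0, 35, -1, -4, 33, 0],
    [0, 0, 35, -1, -4, 33, 0]
  ]
}}

```text
time: 8.4
position: [0.3695, 0.296, 0.0395]
tool_rot: [2.121, 2.316, -0.004]
ft_force: [0.7, -0.1, 0.1]
grip_width: 0.131
```

```bash
python3 -c "
from plan import *
st()
for n in('wrist','scene'):
  im=optics.get_image(n); cv2.imwrite('pics/g_%s.png'%n,im[:,:,::-1])
"
```

```text
t 8.4 pos [0.3695 0.296  0.0395] err mm [-0.5 -0.7 -2.4] roterr [ 0.  -0.1 -0.1] F [ 0.7 -0.1  0.1] grip 11.4 j [ 0.05  0.21 -0.83  2.05  0.19  0.96 -0.8 ] stand [-173.2  -31.2   39.5]
```

View pics/g_wrist.png

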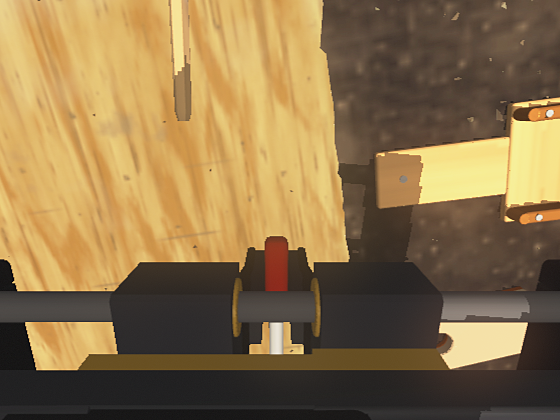

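View pics/g_scene.png

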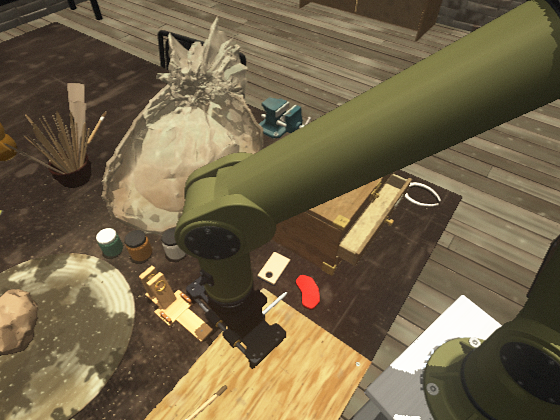

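{"api": "step_arm", "payload": {
  "deltas": [
    [0, 0, 0, 0, 0, 8, 0],
    [0, 0, 0, 0, 0, 16, 0],
    [0, 0, 0, 0, 0, 22, 0],
    [0, 0, 0, 0, 0, 25, 0],
    [0, 0, 0, 0, 0, 25, 0],
    [0, 0, 0, 0, 0, 25, 30],
    [0, 0, 0, 0, 0, 25, 30],
    [0, 0, 0, 0, 0, 25, 30]
  ]
}}

```text
time: 9.5
position: [0.3696, 0.2959, 0.0148]
tool_rot: [2.122, 2.314, -0.003]
ft_force: [0.1, 0.6, -0.4]
grip_width: 0.324
```

```bash
python3 -c "
from plan import *
p,R=load(); one(p+[0,0,-.025],R,30)
st()
im=optics.get_image('wrist'); cv2.imwrite('pics/h_wrist.png',im[:,:,::-1])
"
```

```text
[0.0, 0.0, 0.0, 0.0, 0.0, 25.0, 30] dist 25.0 ang 0.0
t 9.5 pos [0.3696 0.2959 0.0148] err mm [-0.3 -0.7 -2.1] roterr [-0.  -0.1 -0. ] F [ 0.1  0.6 -0.4] grip 28.2 j [ 0.02  0.26 -0.82  2.07  0.24  0.91 -0.84] stand [-173.1  -31.3   14.8]
```

View pics/h_wrist.png

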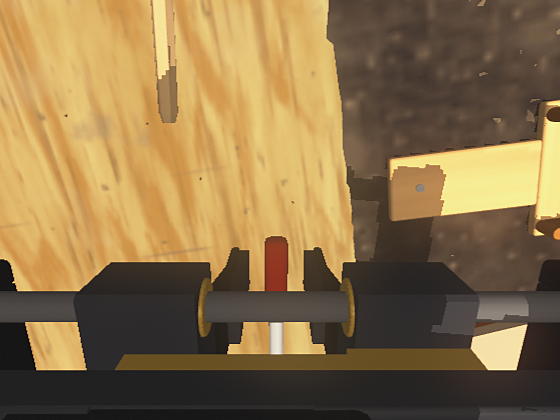

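```bash
python3 -c "
from plan import *
one([.4578,.1461,.09],RR(-68.3,0),60)
"
```

```text
[-0.0, 0.0, -16.7, -158.0, 74.0, -73.0, 60] dist 189.0 ang 16.7
```

{"api": "step_arm", "payload": {
  "deltas": [
    [0, 0, 0, 0, 0, -25, 30],
    [0, 0, 0, 0, 0, -60, 40],
    [0, 0, -4, -40, 20, -73, 60],
    [0, 0, -8, -80, 40, -73, 60],
    [0, 0, -12, -120, 60, -73, 60],
    [0, 0, -16.7, -158, 74, -73, 60],
    [0, 0, -16.7, -158, 74, -73, 60],
    [0, 0, -16.7, -158, 74, -73, 60]
  ]
}}

```text
time: 10.55
position: [0.4567, 0.1457, 0.0881]
tool_rot: [1.765, 2.598, -0.003]
ft_force: [-0.8, 0.6, -0.1]
grip_width: 0.689
```

```bash
python3 -c "
from plan import *
st()
c=optics.get_calibration('wrist')
im=optics.get_image('wrist'); cv2.imwrite('pics/i_wrist.png',im[:,:,::-1])
ce=np.array([.4645,.1294]);d=np.array([np.cos(np.radians(111.7)),np.sin(np.radians(111.7))]);n=np.array([-d[1],d[0]])
for a,b in [(38,22),(38,-22),(23,0)]: print(w2p('wrist',list(ce+d*a/1000+n*b/1000)+[.010],c).round(1))
im=optics.get_image('top'); crop(im,130,140,290,300,3.7,'pics/i_top.png')
"
```

```text
t 10.55 pos [0.4567 0.1457 0.0881] err mm [-0.7  0.1 -1.8] roterr [ 0.  -0.1  0. ] F [-0.8  0.6 -0.1] grip 59.9 j [ 0.34  0.13 -0.74  2.    0.1   1.05 -0.07] stand [-119.2 -196.3   88.1]
[247.6 195.6]
[307.5 195.5]
[277.5 215.1]
```

View pics/i_wrist.png

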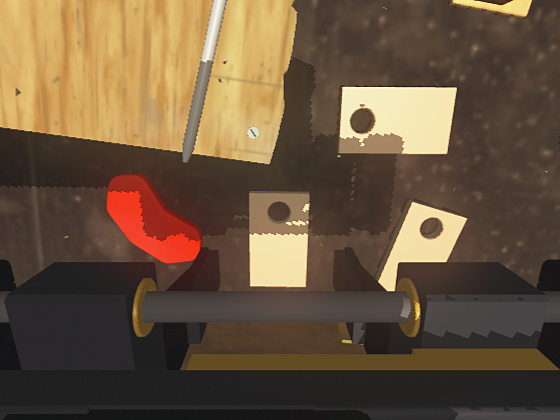

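View pics/i_top.png

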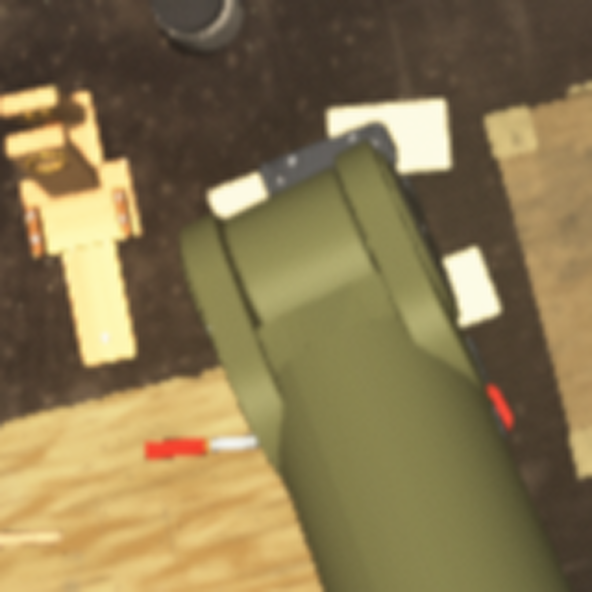

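{"api": "step_arm", "payload": {
  "deltas": [
    [0, 0, 0, 1, 0, 20, 60],
    [0, 0, 0, 1, 0, 40, 60],
    [0, 0, 0, 1, 0, 60, 60],
    [0, 0, 0, 1, 0, 75, 60],
    [0, 0, 0, 1, 0, 84, 60],
    [0, 0, 0, 1, 0, 84, 60],
    [0, 0, 0, 1, 0, 84, 0],
    [0, 0, 0, 1, 0, 84, 0]
  ],
  "newtons": 20
}}

```text
time: 11.65
position: [0.4572, 0.1459, 0.0047]
tool_rot: [1.763, 2.597, -0.002]
ft_force: [0.2, 0.3, -0.6]
grip_width: 0.54
```

{"api": "step_arm", "payload": {
  "deltas": [
    [0, 0, 0, 0, 0, 0, 0],
    [0, 0, 0, 0, 0, 0, 0],
    [0, 0, 0, 0, 0, -20, 0],
    [0, 0, 0, 0, 0, -40, 0],
    [0, 0, 0, 0, 0, -60, 0],
    [0, 0, 0, 0, 0, -80, 0],
    [0, 0, 0, 0, 0, -80, 0],
    [0, 0, 0, 0, 0, -80, 0]
  ]
}}

```text
time: 12.65
position: [0.456, 0.1457, 0.0833]
tool_rot: [1.764, 2.599, -0.005]
ft_force: [-0.1, 0.0, -1.1]
grip_width: 0.5
```

```bash
python3 -c "
from plan import *
p,R=load(); one(p+R@np.array([1,0,4])/1000,R,0)
st()
c=optics.get_calibration('wrist')
im=optics.get_image('wrist'); crop(im,180,150,380,300,3.5,'pics/j_wrist.png')
s=ctrl.get_state();M=Ro.from_rotvec(s['tool_rot']).as_matrix()
for z in (-1,0,4,9):
  for x in (20,): print(z,[((w2p('wrist',s['position']+M@np.array([x,y,z])/1000,c)+.5-[180,150])*3.5-.5).round(1).tolist() for y in(-22,22)])
"
```

```text
[0.0, 0.0, 0.0, 1.0, -0.0, 4.0, 0] dist 4.1 ang 0.0
t 12.65 pos [0.456  0.1457 0.0833] err mm [-1.  -0.9 -2.7] roterr [ 0.1 -0.1  0. ] F [-0.1  0.  -1.1] grip 43.5 j [ 0.35  0.14 -0.75  2.    0.11  1.04 -0.07] stand [-119.8 -196.2   83.3]
-1 [[184.4, 290.9], [485.9, 290.6]]
0 [[185.3, 288.5], [485.1, 288.2]]
4 [[188.5, 279.3], [481.9, 279.0]]
9 [[192.4, 268.4], [478.0, 268.1]]
```

View pics/j_wrist.png

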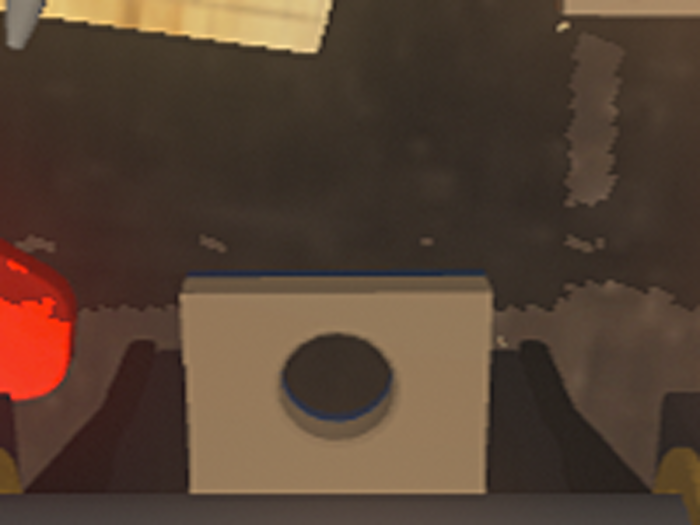

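```bash
python3 -c "
from plan import *
one(s2w((-67,0,50)),RR(12,0),0)
"
```

```text
[-0.0, -0.0, -80.3, 184.0, 84.0, 36.0, 0] dist 205.4 ang 80.3
```

{"api": "step_arm", "payload": {
  "deltas": [
    [0, 0, -10, 15, 10, -15, 0],
    [0, 0, -20, 40, 20, -15, 0],
    [0, 0, -30, 65, 30, -15, 0],
    [0, 0, -40, 95, 43, -15, 0],
    [0, 0, -50, 120, 55, -5, 0],
    [0, 0, -60, 145, 65, 5, 0],
    [0, 0, -70, 165, 75, 20, 0],
    [0, 0, -80.3, 184, 84, 36, 0]
  ]
}}

```text
time: 13.7
position: [0.4662, 0.3485, 0.0459]
tool_rot: [0.337, -3.121, 0.004]
ft_force: [-0.0, -0.5, -1.2]
grip_width: 0.505
```

```bash
cat > look.py <<'E'
from plan import *
import sys
tag=sys.argv[1]
st()
im=optics.get_image('wrist'); crop(im,140,30,420,310,2.1,'pics/%s_w.png'%tag)
if len(sys.argv)>2:
    im=optics.get_image('scene'); crop(im,100,200,300,350,4,'pics/%s_s.png'%tag)
E
python3 look.py k s
```

```text
t 13.7 pos [0.4662 0.3485 0.0459] err mm [-0.9 -0.1 -3.9] roterr [ 0.1  0.1 -0.4] F [-0.  -0.5 -1.2] grip 43.9 j [ 0.08  0.51 -0.94  1.79  0.46  1.09  0.76] stand [-67.7   0.   45.9]
```

View pics/k_w.png

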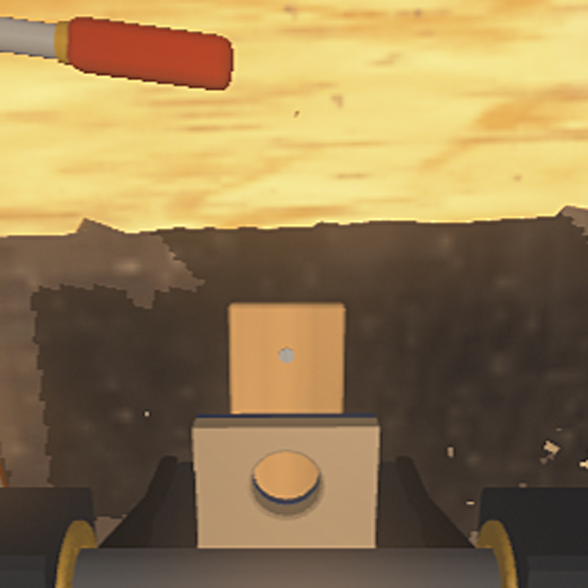

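View pics/k_s.png

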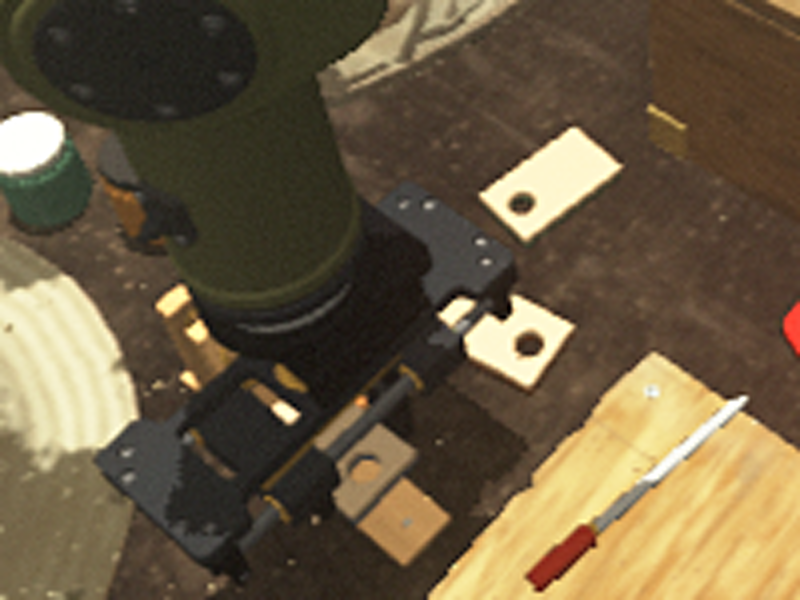

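{"api": "step_arm", "payload": {
  "deltas": [
    [0, 0, 0, 0, 0, 8, 0],
    [0, 0, 0, 0, 0, 16, 0],
    [0, 0, 0, 0, 0, 24, 0],
    [0, 0, 0, 0, 0, 32, 0],
    [0, 0, 0, 0, 0, 36, 0],
    [0, 0, 0, 0, 0, 37, 0],
    [0, 0, 0, 0, 0, 37, 54],
    [0, 0, 0, 0, 0, 37, 54]
  ]
}}

```text
time: 14.8
position: [0.4669, 0.3482, 0.0108]
tool_rot: [-0.327, 3.124, -0.003]
ft_force: [1.2, 0.1, -0.3]
grip_width: 0.598
```

```bash
python3 -c "
from plan import *
p,R=load(); one(p+R@np.array([0,0,37])/1000,R,54)
"; python3 look.py l s
```

```text
[0.0, 0.0, 0.0, -0.0, -0.0, 37.0, 54] dist 37.0 ang 0.0
t 14.8 pos [0.4669 0.3482 0.0108] err mm [-0.2 -0.3 -2. ] roterr [ 0.1 -0.  -0. ] F [ 1.2  0.1 -0.3] grip 52.0 j [ 0.05  0.55 -0.91  1.81  0.5   1.03  0.72] stand [-67.   -0.4  10.8]
```

View pics/l_w.png

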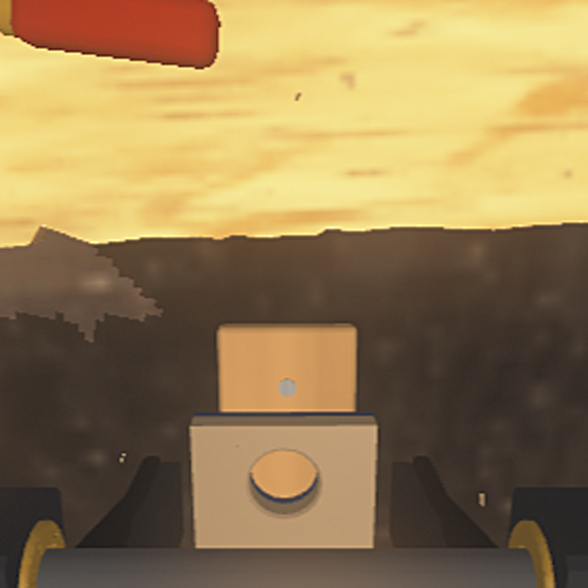

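View pics/l_s.png

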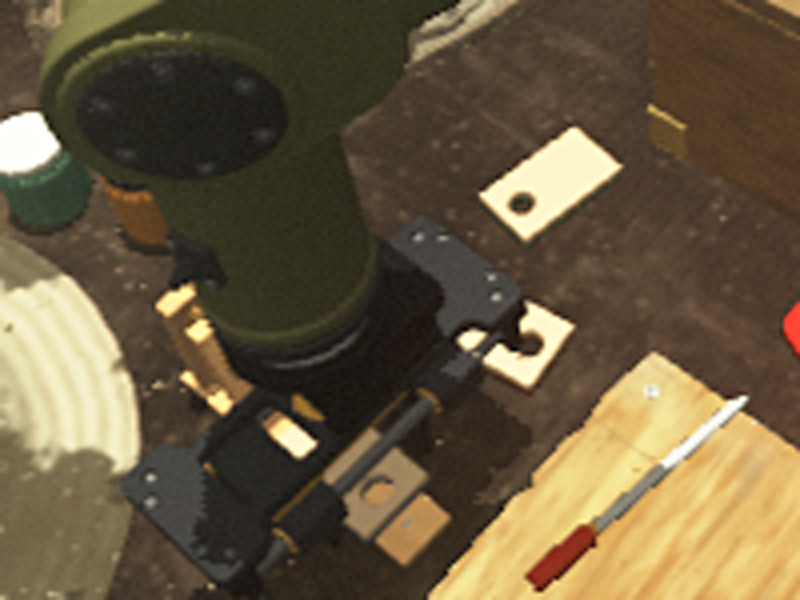

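```bash
cat > tip.py <<'E'
from plan import *
def tz(tau): t=np.radians(tau); return np.array([-np.sin(t),0,-np.cos(t)])
def pose(g,tau,f,o,zc=2.0,psi=12): # g: grasp pt in stand mm
    q=np.array(g,float)+f*tz(tau); q[2]+=zc
    return s2w(q),RR(psi,tau),o
def gp(xg,d,th):
    t=np.radians(th)
    if th<=90: return np.array([xg-d*np.cos(t)+5*np.sin(t),0,6+d*np.sin(t)+5*np.cos(t)])
    return np.array([xg+10-d*np.cos(t)-5*np.sin(t),0,6+d*np.sin(t)-5*np.cos(t)])
E
python3 -c "
from tip import *
T=[pose((-67,0,11),t,f,54) for t,f in ((-10,1),(-20,2),(-30,3),(-38,4),(-38,4))]
T+=[pose((-67,0,11),-38,4,0)]*3
rows(T)"
```

```text
[[-0.0, -10.0, -0.0, 0.1, 0.1, 0.8, 54], [-0.0, -20.0, -0.0, -0.5, 0.1, 1.7, 54], [-0.0, -30.0, -0.0, -1.3, 0.1, 2.4, 54], [-0.0, -38.0, -0.0, -2.2, 0.1, 3.0, 54], [-0.0, -38.0, -0.0, -2.2, 0.1, 3.0, 54], [-0.0, -38.0, -0.0, -2.2, 0.1, 3.0, 0], [-0.0, -38.0, -0.0, -2.2, 0.1, 3.0, 0], [-0.0, -38.0, -0.0, -2.2, 0.1, 3.0, 0]]
```

{"api": "step_arm", "payload": {
  "deltas": [
    [0, -10, 0, 0, 0, 0.8, 54],
    [0, -20, 0, -0.5, 0.1, 1.7, 54],
    [0, -30, 0, -1.3, 0.1, 2.4, 54],
    [0, -38, 0, -2.2, 0.1, 3, 54],
    [0, -38, 0, -2.2, 0.1, 3, 54],
    [0, -38, 0, -2.2, 0.1, 3, 0],
    [0, -38, 0, -2.2, 0.1, 3, 0],
    [0, -38, 0, -2.2, 0.1, 3, 0]
  ],
  "newtons": 10
}}

```text
time: 15.9
position: [0.4698, 0.3484, 0.0079]
tool_rot: [-0.257, 2.468, 0.086]
ft_force: [-0.4, -0.3, -1.1]
grip_width: 0.505
```

```bash
python3 look.py m s
```

```text
t 15.9 pos [0.4698 0.3484 0.0079] err mm [ 0.5 -0.7 -1.9] roterr [0.1 0.  0. ] F [-0.4 -0.3 -1.1] grip 43.9 j [-0.3   0.24 -0.68  2.3   1.42  0.57 -0.38] stand [-64.2  -0.8   7.9]
```

View pics/m_w.png

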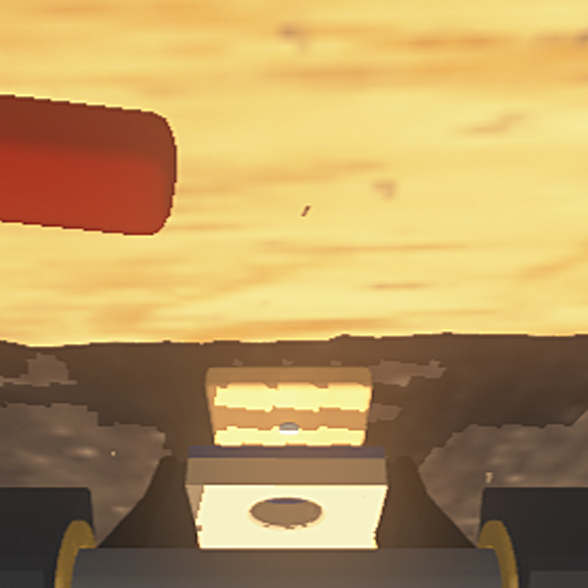

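View pics/m_s.png

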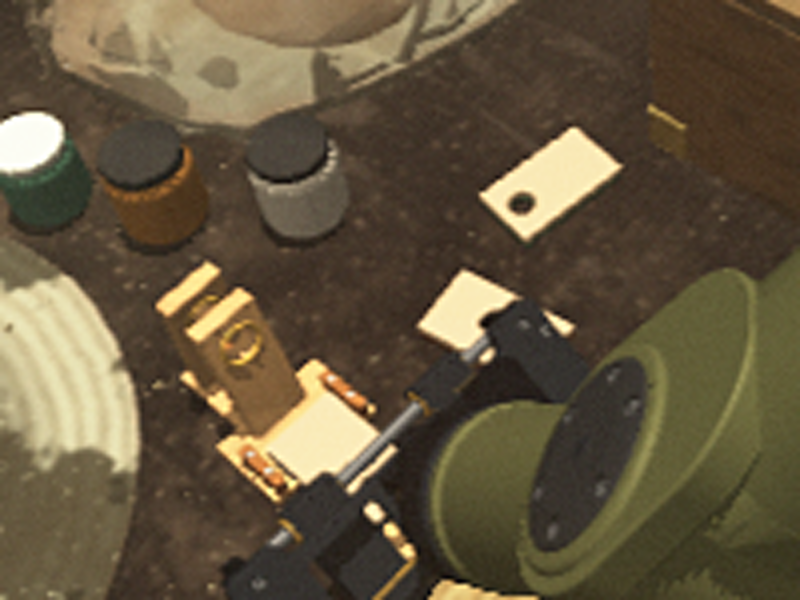

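```bash
python3 -c "
from tip import *
print('A');rows([pose(gp(-11,56,5*i),-38+5*i,4,0,2.3) for i in range(1,9)])
print('B');rows([pose(gp(-11,56,40+4*i),2+4*i if i<7 else 28,4,0,2.3) for i in (1,2,3,4,5,6,7,8)])
"
```

```text
A
[[-0.0, 5.0, -0.0, -3.4, -0.0, -3.7, 0], [-0.0, 10.0, -0.0, -6.8, -0.0, -6.9, 0], [-0.0, 15.0, -0.0, -10.5, -0.0, -9.7, 0], [-0.0, 20.0, -0.0, -14.5, -0.0, -12.2, 0], [-0.0, 25.0, -0.0, -18.6, -0.0, -14.4, 0], [-0.0, 30.0, -0.0, -22.9, -0.0, -16.2, 0], [-0.0, 35.0, -0.0, -27.4, -0.0, -17.6, 0], [-0.0, 40.0, -0.0, -31.9, -0.0, -18.6, 0]]
B
[[-0.0, 4.0, -0.0, -2.5, -0.0, -2.8, 0], [-0.0, 8.0, -0.0, -5.2, -0.0, -5.4, 0], [-0.0, 12.0, -0.0, -8.1, -0.0, -7.8, 0], [-0.0, 16.0, -0.0, -11.1, -0.0, -10.0, 0], [-0.0, 20.0, -0.0, -14.3, -0.0, -12.0, 0], [-0.0, 24.0, -0.0, -17.6, -0.0, -13.8, 0], [-0.0, 26.0, -0.0, -21.1, -0.0, -15.2, 0], [-0.0, 26.0, -0.0, -24.9, -0.0, -16.4, 0]]
```

{"api": "step_arm", "payload": {
  "deltas": [
    [0, 5, 0, -3.4, 0, -3.7, 0],
    [0, 10, 0, -6.8, 0, -6.9, 0],
    [0, 15, 0, -10.5, 0, -9.7, 0],
    [0, 20, 0, -14.5, 0, -12.2, 0],
    [0, 25, 0, -18.6, 0, -14.4, 0],
    [0, 30, 0, -22.9, 0, -16.2, 0],
    [0, 35, 0, -27.4, 0, -17.6, 0],
    [0, 40, 0, -31.9, 0, -18.6, 0]
  ]
}}

```text
time: 17.0
position: [0.483, 0.351, 0.0422]
tool_rot: [0.322, -3.086, 0.008]
ft_force: [0.3, -0.1, -0.9]
grip_width: 0.505
```

{"api": "step_arm", "payload": {
  "deltas": [
    [0, 4, 0, -2.5, 0, -2.8, 0],
    [0, 8, 0, -5.2, 0, -5.4, 0],
    [0, 12, 0, -8.1, 0, -7.8, 0],
    [0, 16, 0, -11.1, 0, -10, 0],
    [0, 20, 0, -14.3, 0, -12, 0],
    [0, 24, 0, -17.6, 0, -13.8, 0],
    [0, 26, 0, -21.1, 0, -15.2, 0],
    [0, 26, 0, -24.9, 0, -16.4, 0]
  ]
}}

```text
time: 18.0
position: [0.5071, 0.356, 0.0566]
tool_rot: [0.275, -2.637, 0.072]
ft_force: [-1.3, -1.8, 0.6]
grip_width: 0.503
```

```bash
python3 look.py n s
```

```text
t 18.0 pos [0.5071 0.356  0.0566] err mm [-0.4 -1.2 -3. ] roterr [0.1 0.2 0.1] F [-1.3 -1.8  0.6] grip 43.8 j [-0.11  0.88 -0.77  1.23  0.31  1.65  0.94] stand [-26.1  -1.1  56.6]
```

View pics/n_w.png

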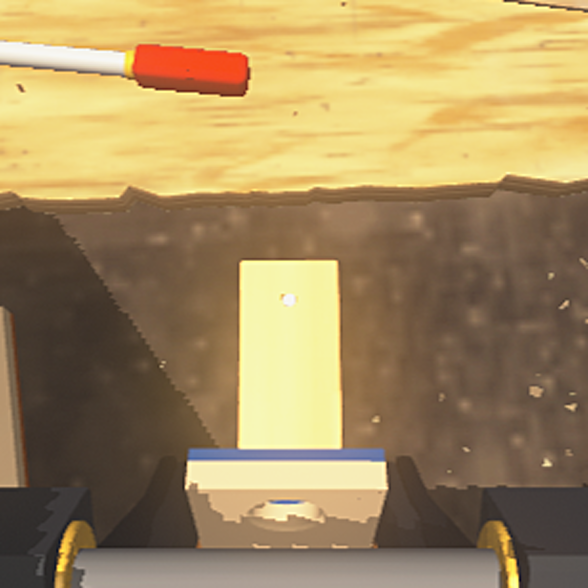

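View pics/n_s.png

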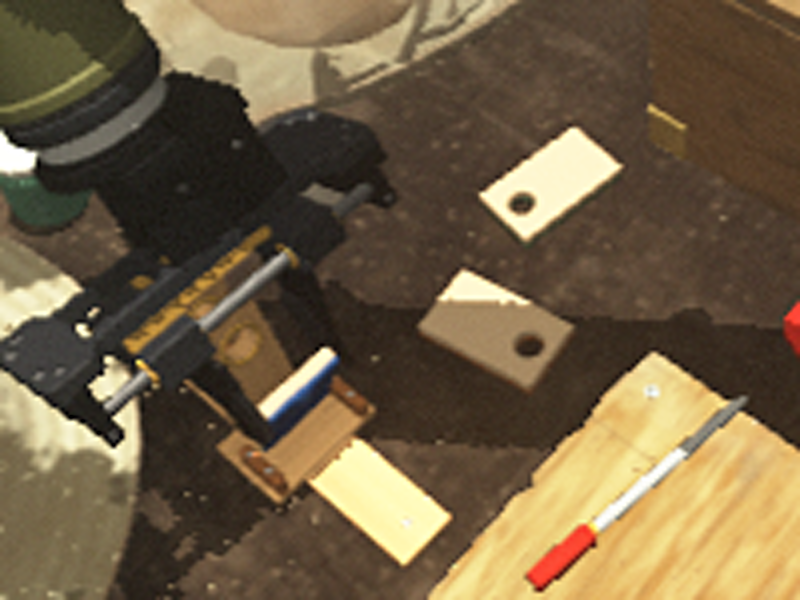

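```bash
python3 -c "
from tip import *
rows([pose(gp(-11,56,72+4*i),28-i,4,0,2.5) for i in range(1,9)])
"
```

```text
[[-0.0, -1.0, -0.0, -3.0, -0.0, -2.6, 0], [-0.0, -2.0, -0.0, -6.3, -0.0, -4.8, 0], [-0.0, -3.0, -0.0, -9.7, -0.0, -6.9, 0], [-0.0, -4.0, -0.0, -13.3, -0.0, -8.6, 0], [-0.0, -5.0, -0.0, -16.8, 0.0, -10.5, 0], [-0.0, -6.0, -0.0, -20.3, 0.0, -12.4, 0], [-0.0, -7.0, -0.0, -23.9, 0.0, -14.1, 0], [-0.0, -8.0, -0.0, -27.7, 0.0, -15.5, 0]]
```

{"api": "step_arm", "payload": {
  "deltas": [
    [0, -1, 0, -3, 0, -2.6, 0],
    [0, -2, 0, -6.3, 0, -4.8, 0],
    [0, -3, 0, -9.7, 0, -6.9, 0],
    [0, -4, 0, -13.3, 0, -8.6, 0],
    [0, -5, 0, -16.8, 0, -10.5, 0],
    [0, -6, 0, -20.3, 0, -12.4, 0],
    [0, -7, 0, -23.9, 0, -14.1, 0],
    [0, -8, 0, -27.7, 0, -15.5, 0]
  ],
  "newtons": 4
}}

```text
time: 19.1
position: [0.5386, 0.3633, 0.0583]
tool_rot: [0.291, -2.78, 0.054]
ft_force: [0.1, -0.7, 1.3]
grip_width: 0.506
```

```bash
python3 look.py o s
```

```text
t 19.1 pos [0.5386 0.3633 0.0583] err mm [-0.  -0.5 -2. ] roterr [ 0.1 -0.1  0. ] F [ 0.1 -0.7  1.3] grip 44.0 j [-0.1   0.83 -0.77  1.27  0.36  1.54  0.93] stand [ 6.2 -0.5 58.3]
```

View pics/o_w.png

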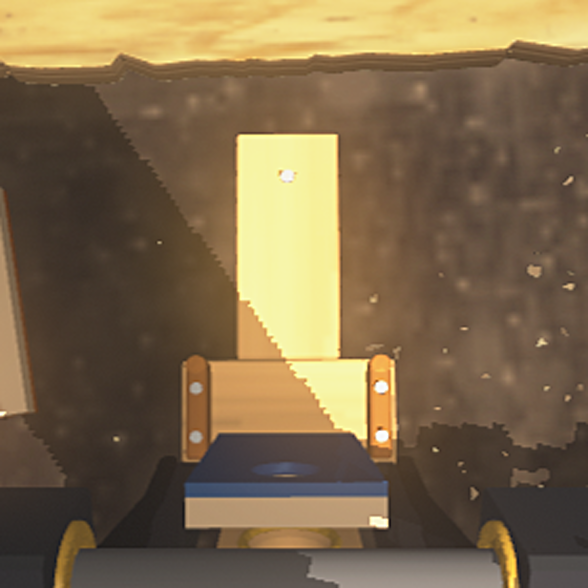

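View pics/o_s.png

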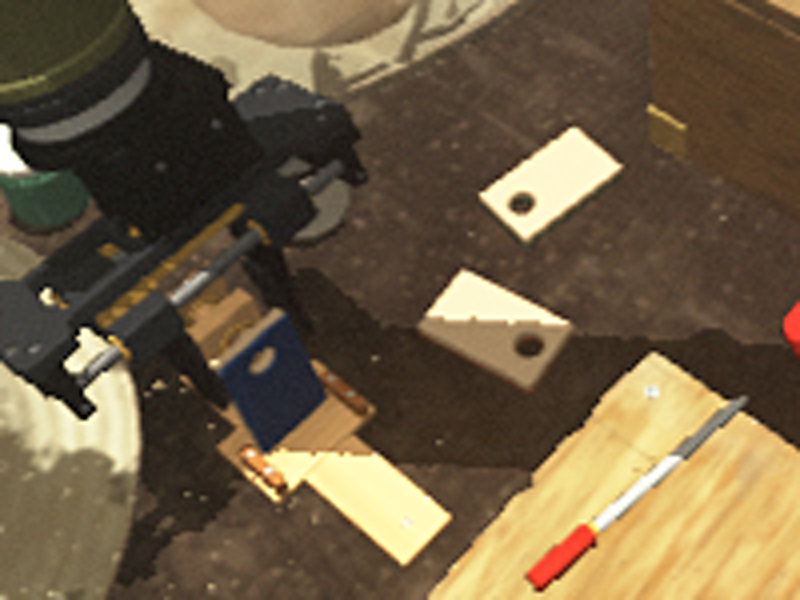

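```bash
python3 -c "
from tip import *
a=pose(gp(-11,56,104)+[4,0,0],20,4,0,2.5)
up=gp(-11,56,104)+[0,0,0]
rows([a,a]+[pose(up+[2,0,0],20,4,60,2.5)]*3+[pose(up+[0,0,h],20,4,60,2.5) for h in (20,45,75)])
"
```

```text
[[-0.0, -0.0, -0.0, -3.7, 0.0, -1.4, 0], [-0.0, -0.0, -0.0, -3.7, 0.0, -1.4, 0], [-0.0, -0.0, -0.0, -1.9, 0.0, -0.7, 60], [-0.0, -0.0, -0.0, -1.9, 0.0, -0.7, 60], [-0.0, -0.0, -0.0, -1.9, 0.0, -0.7, 60], [-0.0, -0.0, -0.0, 6.9, 0.0, -18.8, 60], [-0.0, -0.0, -0.0, 15.4, -0.0, -42.3, 60], [-0.0, -0.0, -0.0, 25.7, -0.0, -70.5, 60]]
```

{"api": "step_arm", "payload": {
  "deltas": [
    [0, 0, 0, -3.7, 0, -1.4, 0],
    [0, 0, 0, -3.7, 0, -1.4, 0],
    [0, 0, 0, -1.9, 0, -0.7, 60],
    [0, 0, 0, -1.9, 0, -0.7, 60],
    [0, 0, 0, -1.9, 0, -0.7, 60],
    [0, 0, 0, 6.9, 0, -18.8, 60],
    [0, 0, 0, 15.4, 0, -42.3, 60],
    [0, 0, 0, 25.7, 0, -70.5, 60]
  ]
}}

```text
time: 20.2
position: [0.5383, 0.3637, 0.1357]
tool_rot: [0.291, -2.779, 0.054]
ft_force: [0.3, -0.0, -0.7]
grip_width: 0.689
```

```bash
python3 look.py p s; python3 -c "
from tip import *
one([.4901,.2345,.10],RR(21.4,0),60)"
```

```text
t 20.2 pos [0.5383 0.3637 0.1357] err mm [-0.3 -0.2  0.4] roterr [ 0.1 -0.1  0. ] F [ 0.3 -0.  -0.7] grip 59.9 j [-0.1   0.77 -0.8   1.2   0.32  1.66  0.94] stand [ 6.100e+00 -1.000e-01  1.357e+02]
[1.6, -20.0, -9.3, 58.0, -116.0, 59.0, 60] dist 142.6 ang 22.1
```

View pics/p_w.png

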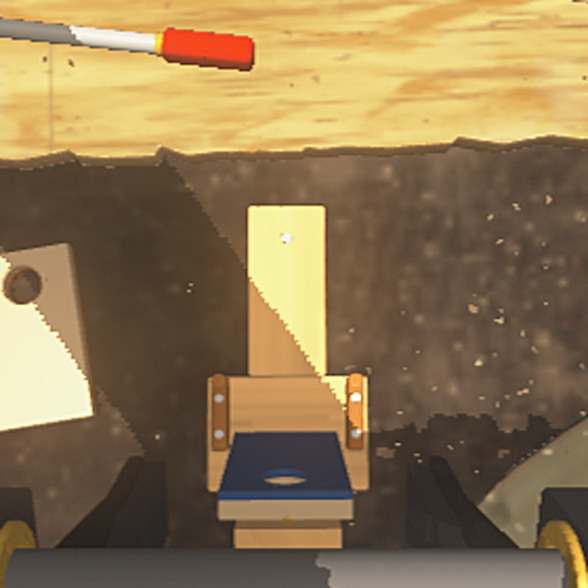

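View pics/p_s.png

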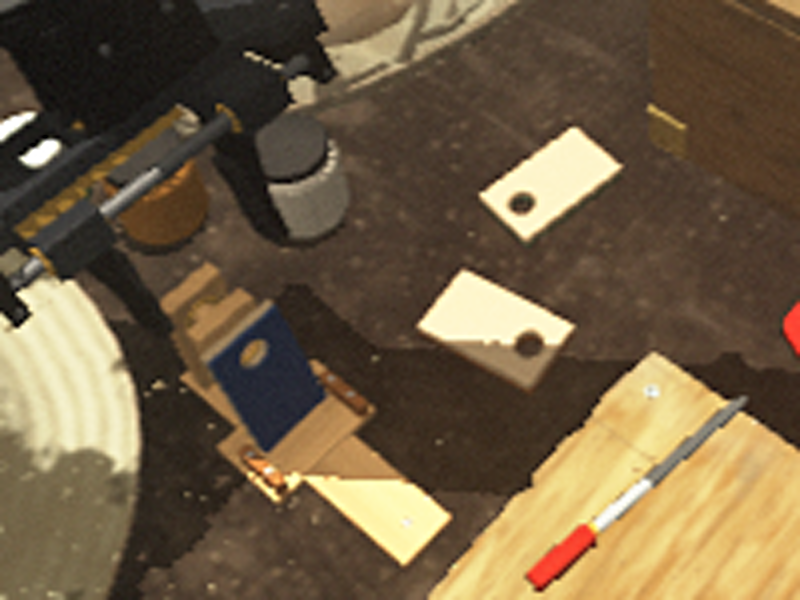

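{"api": "step_arm", "payload": {
  "deltas": [
    [0.2, -3, -1.5, 10, -20, 10, 60],
    [0.5, -7, -3, 20, -45, 20, 60],
    [0.8, -11, -5, 32, -68, 30, 60],
    [1.2, -16, -7, 45, -92, 45, 60],
    [1.6, -20, -9.3, 58, -116, 59, 60],
    [1.6, -20, -9.3, 58, -116, 59, 60],
    [1.6, -20, -9.3, 58, -116, 59, 60],
    [1.6, -20, -9.3, 58, -116, 59, 60]
  ]
}}

```text
time: 21.3
position: [0.4903, 0.236, 0.0988]
tool_rot: [-0.583, 3.085, 0.0]
ft_force: [0.6, 0.7, -1.0]
grip_width: 0.693
```

```bash
python3 look.py q; python3 -c "
from plan import *
c=optics.get_calibration('wrist')
ce=np.array([.5066,.2415]);a=np.radians(-158.6);d=np.array([np.cos(a),np.sin(a)]);n=np.array([-d[1],d[0]])
for a,b in [(38,22),(38,-22),(23,0)]: print(((w2p('wrist',list(ce+d*a/1000+n*b/1000)+[.010],c)-[140,30])*2.1).round(1))
"
```

```text
t 21.3 pos [0.4903 0.236  0.0988] err mm [ 0.8  1.1 -1. ] roterr [ 0.  -0.1 -0. ] F [ 0.6  0.7 -1. ] grip 60.3 j [ 0.32  0.33 -0.94  1.84  0.29  1.12  1.22] stand [ -67.5 -115.    98.8]
[219.6 335.6]
[340.8 335.6]
[280.3 375.3]
```

View pics/q_w.png

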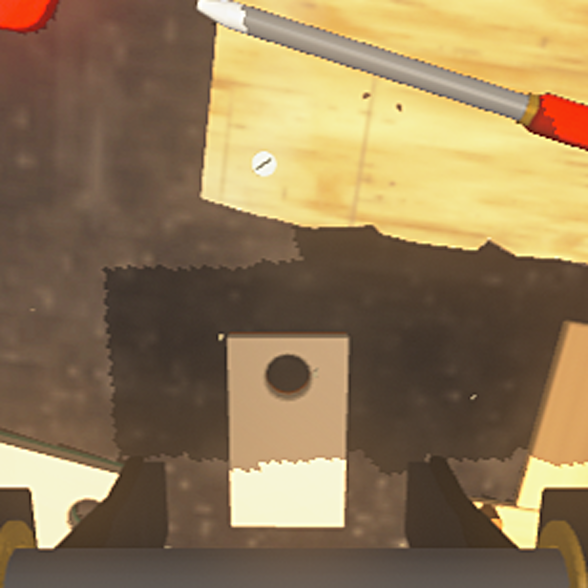

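{"api": "step_arm", "payload": {
  "deltas": [
    [0, 0, 0, 0, 1, 20, 60],
    [0, 0, 0, 0, 1, 42, 60],
    [0, 0, 0, 0, 1, 64, 60],
    [0, 0, 0, 0, 1, 83, 60],
    [0, 0, 0, 0, 1, 93, 60],
    [0, 0, 0, 0, 1, 93, 60],
    [0, 0, 0, 0, 1, 93, 0],
    [0, 0, 0, 0, 1, 93, 0]
  ],
  "newtons": 20
}}

```text
time: 22.35
position: [0.4895, 0.2354, 0.0056]
tool_rot: [-0.581, 3.086, -0.002]
ft_force: [0.7, -0.1, 0.9]
grip_width: 0.542
```

```bash
python3 -c "
from plan import *
p,R=load(); one(p+R@np.array([0,1,93])/1000,R,0)
st()
one(s2w((-78,0,50)),RR(12,0),0)"
```

```text
[0.0, 0.0, 0.0, 0.0, 1.0, 93.0, 0] dist 93.0 ang 0.0
t 22.35 pos [0.4895 0.2354 0.0056] err mm [ 0.3 -0.4 -1.2] roterr [ 0.1 -0.1  0. ] F [ 0.7 -0.1  0.9] grip 47.1 j [ 0.24  0.45 -0.86  1.91  0.42  0.96  1.12] stand [ -68.4 -115.4    5.6]
[0.0, 0.0, 9.3, -9.0, 115.0, -43.0, 0] dist 123.1 ang 9.3
```

{"api": "step_arm", "payload": {
  "deltas": [
    [0, 0, 0, 0, 0, 0, 0],
    [0, 0, 0, 0, 0, 0, 0],
    [0, 0, 0, 0, 0, -25, 0],
    [0, 0, 1, 0, 15, -50, 0],
    [0, 0, 4, -4, 45, -50, 0],
    [0, 0, 7, -7, 80, -50, 0],
    [0, 0, 9.3, -9, 115, -43, 0],
    [0, 0, 9.3, -9, 115, -43, 0]
  ]
}}

```text
time: 23.35
position: [0.4527, 0.3486, 0.0473]
tool_rot: [0.338, -3.122, -0.0]
ft_force: [-0.8, -0.0, -0.0]
grip_width: 0.496
```

```bash
python3 look.py r
```

```text
t 23.35 pos [0.4527 0.3486 0.0473] err mm [-3.   2.4 -2.6] roterr [ 0.   0.1 -0.3] F [-0.8 -0.  -0. ] grip 43.1 j [ 0.03  0.45 -0.88  1.82  0.39  1.06  0.79] stand [-80.8   3.   47.3]
```

View pics/r_w.png

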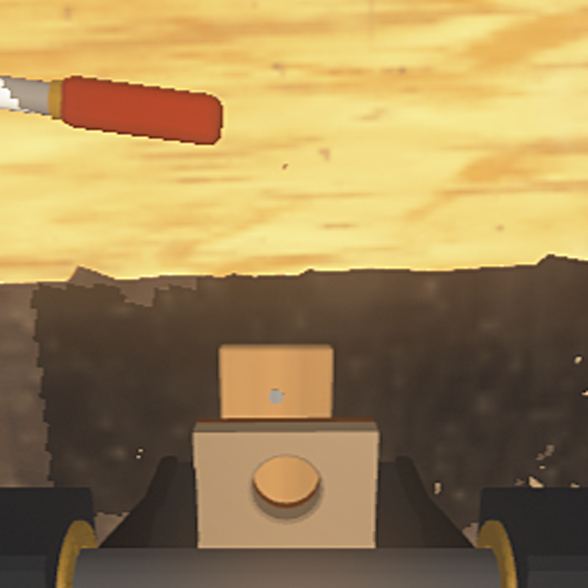

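{"api": "step_arm", "payload": {
  "deltas": [
    [0, 0, 0, 0, 0, 0, 0],
    [0, 0, 0, 0, 0, 10, 0],
    [0, 0, 0, 0, 0, 20, 0],
    [0, 0, 0, 0, 0, 30, 0],
    [0, 0, 0, 0, 0, 37, 0],
    [0, 0, 0, 0, 0, 37, 0],
    [0, 0, 0, 0, 0, 37, 54],
    [0, 0, 0, 0, 0, 37, 54]
  ]
}}

```text
time: 24.4
position: [0.4553, 0.3456, 0.0104]
tool_rot: [-0.33, 3.124, -0.002]
ft_force: [-0.0, -0.3, 1.1]
grip_width: 0.599
```

```bash
python3 -c "
from tip import *
p,R=load(); one(p+R@np.array([0,0,37])/1000,R,54)
g=(-78,0,11)
T=[pose(g,t,f,54) for t,f in ((-10,1),(-20,2),(-30,3),(-38,4),(-38,4))]
T+=[pose(g,-38,4,0)]*3
rows(T)"; python3 look.py s s
```

```text
[0.0, 0.0, 0.0, 0.0, 0.0, 37.0, 54] dist 37.0 ang 0.0
[[0.0, -10.0, 0.0, -0.6, -0.0, 0.8, 54], [0.0, -20.0, 0.0, -1.1, -0.0, 1.7, 54], [0.0, -30.0, 0.0, -1.9, -0.0, 2.4, 54], [0.0, -38.0, 0.0, -2.8, -0.0, 3.0, 54], [0.0, -38.0, 0.0, -2.8, -0.0, 3.0, 54], [0.0, -38.0, 0.0, -2.8, -0.0, 3.0, 0], [0.0, -38.0, 0.0, -2.8, -0.0, 3.0, 0], [0.0, -38.0, 0.0, -2.8, -0.0, 3.0, 0]]
t 24.4 pos [0.4553 0.3456 0.0104] err mm [-3.2 -1.1  0.6] roterr [ 0.1 38.  -0. ] F [-0.  -0.3  1.1] grip 52.1 j [ 0.    0.5  -0.84  1.84  0.44  1.    0.75] stand [-78.9  -0.5  10.4]
```

View pics/s_w.png

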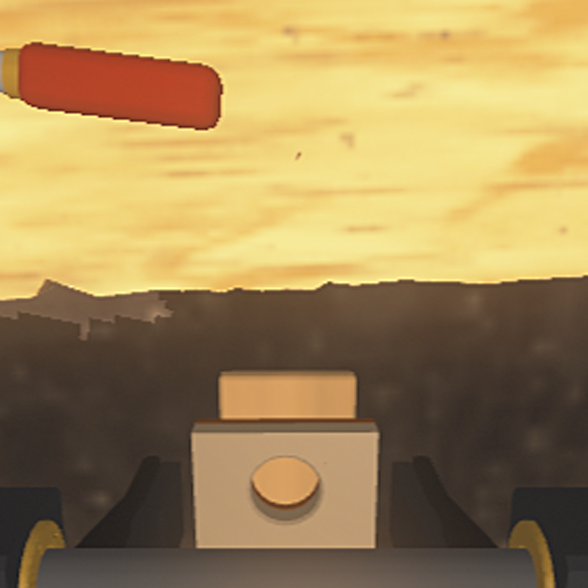

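View pics/s_s.png

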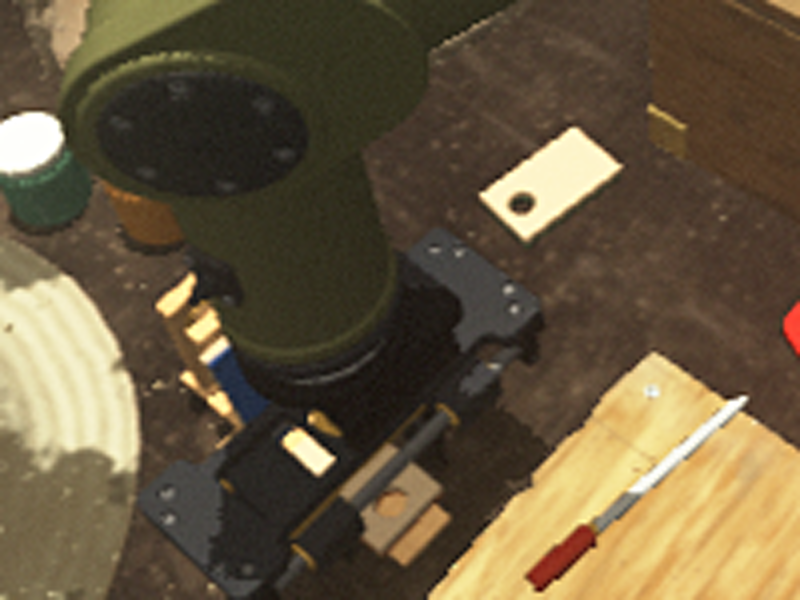

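{"api": "step_arm", "payload": {
  "deltas": [
    [0, -10, 0, -0.6, 0, 0.8, 54],
    [0, -20, 0, -1.1, 0, 1.7, 54],
    [0, -30, 0, -1.9, 0, 2.4, 54],
    [0, -38, 0, -2.8, 0, 3, 54],
    [0, -38, 0, -2.8, 0, 3, 54],
    [0, -38, 0, -2.8, 0, 3, 0],
    [0, -38, 0, -2.8, 0, 3, 0],
    [0, -38, 0, -2.8, 0, 3, 0]
  ],
  "newtons": 10
}}

```text
time: 25.5
position: [0.459, 0.3461, 0.008]
tool_rot: [-0.258, 2.468, 0.088]
ft_force: [-0.5, 0.1, -0.4]
grip_width: 0.507
```

```bash
python3 -c "
from tip import *
st()
xg=-22;d=56
print('A');rows([pose(gp(xg,d,5*i),-38+5*i,4,0,2.3) for i in range(1,9)])
print('B');rows([pose(gp(xg,d,40+4*i),2+4*i if i<7 else 28,4,0,2.3) for i in (1,2,3,4,5,6,7,8)])
print('C');rows([pose(gp(xg,d,72+4*i),28-i,4,0,2.5) for i in range(1,9)])
"
```

```text
t 25.5 pos [0.459  0.3461 0.008 ] err mm [ 0.6 -0.7 -1.9] roterr [0.1 0.  0. ] F [-0.5  0.1 -0.4] grip 44.1 j [-0.37  0.21 -0.62  2.32  1.41  0.56 -0.39] stand [-75.2  -0.8   8. ]
A
[[0.0, 5.0, 0.0, -3.4, -0.0, -3.7, 0], [0.0, 10.0, 0.0, -6.8, -0.0, -6.8, 0], [0.0, 15.0, 0.0, -10.5, -0.0, -9.7, 0], [0.0, 20.0, 0.0, -14.5, -0.0, -12.2, 0], [0.0, 25.0, 0.0, -18.6, -0.0, -14.3, 0], [0.0, 30.0, 0.0, -22.9, -0.0, -16.1, 0], [0.0, 35.0, 0.0, -27.4, -0.0, -17.5, 0], [0.0, 40.0, 0.0, -32.0, -0.0, -18.5, 0]]
B
[[0.0, 4.0, 0.0, -2.4, -0.0, -2.8, 0], [0.0, 8.0, 0.0, -5.1, -0.0, -5.4, 0], [0.0, 12.0, 0.0, -8.0, -0.0, -7.8, 0], [0.0, 16.0, 0.1, -11.0, -0.0, -10.0, 0], [0.0, 20.0, 0.1, -14.2, -0.0, -12.0, 0], [0.0, 24.0, 0.1, -17.5, -0.0, -13.7, 0], [0.0, 26.0, 0.1, -21.0, -0.0, -15.2, 0], [0.0, 26.0, 0.1, -24.8, -0.0, -16.3, 0]]
C
[[0.0, -1.0, -0.0, -3.0, -0.0, -2.7, 0], [0.0, -2.0, -0.0, -6.3, -0.0, -4.9, 0], [0.0, -3.0, -0.0, -9.7, -0.0, -6.9, 0], [0.0, -4.0, -0.0, -13.3, -0.0, -8.7, 0], [0.0, -5.0, -0.0, -16.8, -0.0, -10.5, 0], [0.0, -6.0, -0.0, -20.3, -0.0, -12.5, 0], [0.0, -7.0, -0.0, -23.9, -0.0, -14.1, 0], [0.0, -8.0, -0.0, -27.7, -0.0, -15.6, 0]]
```

{"api": "step_arm", "payload": {
  "deltas": [
    [0, 5, 0, -3.4, 0, -3.7, 0],
    [0, 10, 0, -6.8, 0, -6.8, 0],
    [0, 15, 0, -10.5, 0, -9.7, 0],
    [0, 20, 0, -14.5, 0, -12.2, 0],
    [0, 25, 0, -18.6, 0, -14.3, 0],
    [0, 30, 0, -22.9, 0, -16.1, 0],
    [0, 35, 0, -27.4, 0, -17.5, 0],
    [0, 40, 0, -32, 0, -18.5, 0]
  ]
}}

```text
time: 26.5
position: [0.4726, 0.3488, 0.0425]
tool_rot: [0.324, -3.086, 0.005]
ft_force: [0.2, 0.2, -1.5]
grip_width: 0.5
```

{"api": "step_arm", "payload": {
  "deltas": [
    [0, 4, 0, -2.4, 0, -2.8, 0],
    [0, 8, 0, -5.1, 0, -5.4, 0],
    [0, 12, 0, -8, 0, -7.8, 0],
    [0, 16, 0.1, -11, 0, -10, 0],
    [0, 20, 0.1, -14.2, 0, -12, 0],
    [0, 24, 0.1, -17.5, 0, -13.7, 0],
    [0, 26, 0.1, -21, 0, -15.2, 0],
    [0, 26, 0.1, -24.8, 0, -16.3, 0]
  ]
}}

```text
time: 27.5
position: [0.4963, 0.3541, 0.0575]
tool_rot: [0.275, -2.636, 0.069]
ft_force: [-3.1, -1.0, 3.0]
grip_width: 0.503
```

```bash
python3 look.py t s
```

```text
t 27.5 pos [0.4963 0.3541 0.0575] err mm [-31.5  -7.5  -2.8] roterr [-0.   8.2  0. ] F [-3.1 -1.   3. ] grip 43.7 j [-0.14  0.84 -0.71  1.27  0.25  1.62  0.96] stand [-37.   -0.8  57.5]
```

View pics/t_s.png

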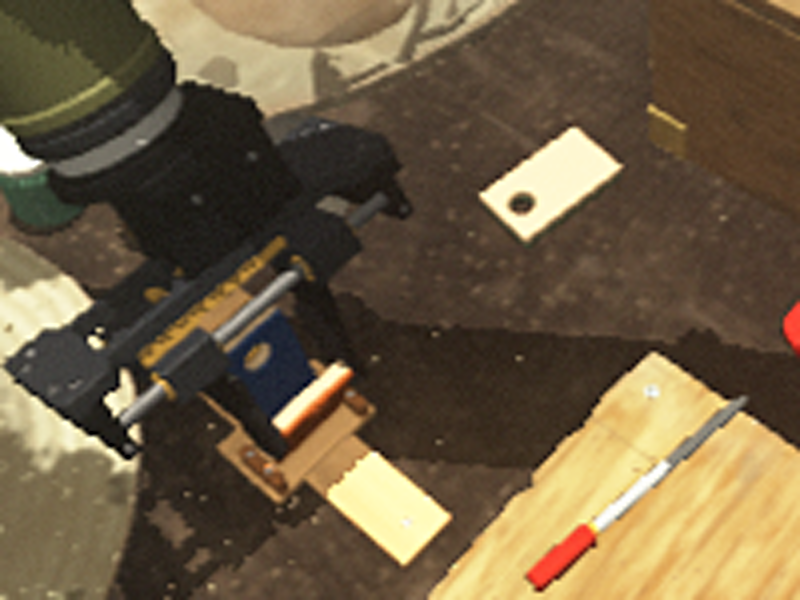

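{"api": "step_arm", "payload": {
  "deltas": [
    [0, -1, 0, -3, 0, -2.7, 0],
    [0, -2, 0, -6.3, 0, -4.9, 0],
    [0, -3, 0, -9.7, 0, -6.9, 0],
    [0, -4, 0, -13.3, 0, -8.7, 0],
    [0, -5, 0, -16.8, 0, -10.5, 0],
    [0, -6, 0, -20.3, 0, -12.5, 0],
    [0, -7, 0, -23.9, 0, -14.1, 0],
    [0, -8, 0, -27.7, 0, -15.6, 0]
  ],
  "newtons": 4
}}

```text
time: 28.6
position: [0.5276, 0.361, 0.0582]
tool_rot: [0.291, -2.78, 0.054]
ft_force: [-1.9, -1.2, 1.0]
grip_width: 0.507
```

```bash
python3 look.py u s;  python3 -c "
from tip import *
g=gp(-22,56,104)
a=pose(g+[4,0,0],20,4,0,2.5)
rows([a,a]+[pose(g+[2,0,0],20,4,60,2.5)]*3+[pose(g+[0,0,h],20,4,60,2.5) for h in (20,45,75)])
"
```

```text
t 28.6 pos [0.5276 0.361  0.0582] err mm [-0.3 -0.5 -2.2] roterr [ 0.1 -0.   0. ] F [-1.9 -1.2  1. ] grip 44.1 j [-0.13  0.78 -0.71  1.31  0.3   1.51  0.96] stand [-5.  -0.5 58.2]
[[0.0, 0.0, -0.0, -3.7, 0.0, -1.3, 0], [0.0, 0.0, -0.0, -3.7, 0.0, -1.3, 0], [0.0, 0.0, -0.0, -1.8, -0.0, -0.6, 60], [0.0, 0.0, -0.0, -1.8, -0.0, -0.6, 60], [0.0, 0.0, -0.0, -1.8, -0.0, -0.6, 60], [0.0, 0.0, -0.0, 6.9, -0.0, -18.8, 60], [0.0, 0.0, -0.0, 15.4, -0.0, -42.2, 60], [0.0, 0.0, -0.0, 25.7, -0.0, -70.4, 60]]
```

View pics/u_w.png

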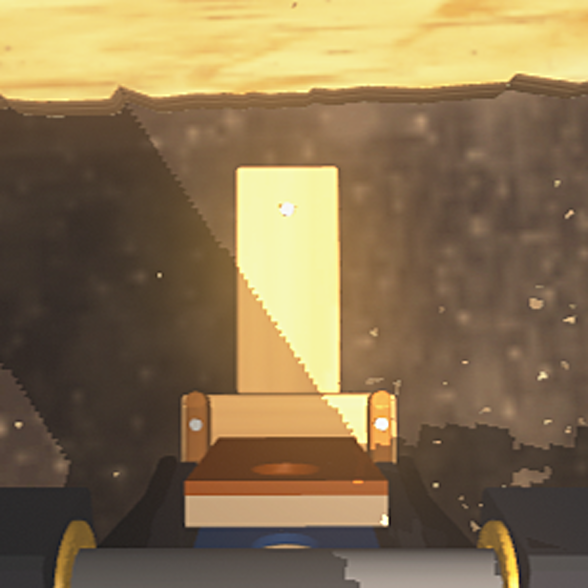

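View pics/u_s.png

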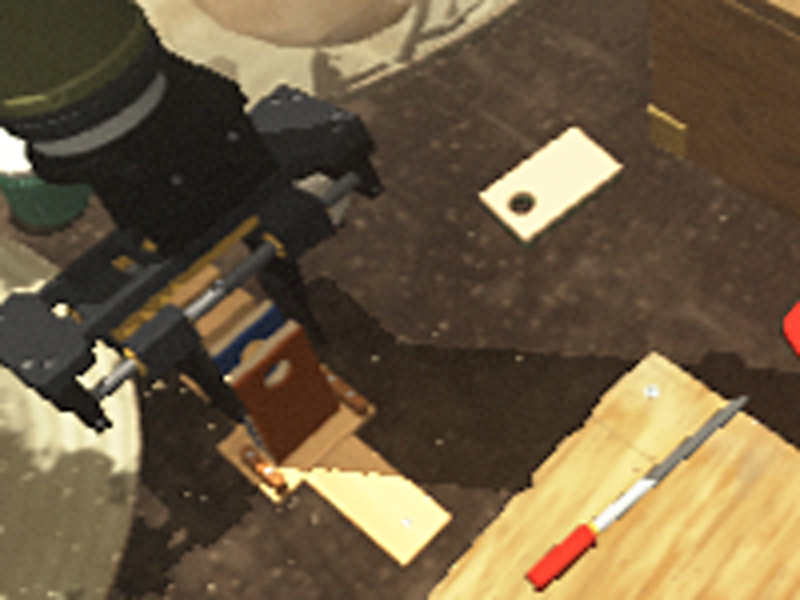

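Rust tile in place, slightly short of leaning fully on the blue one; push home, release and lift.

{"api": "step_arm", "payload": {
  "deltas": [
    [0, 0, 0, -3.7, 0, -1.3, 0],
    [0, 0, 0, -3.7, 0, -1.3, 0],
    [0, 0, 0, -1.8, 0, -0.6, 60],
    [0, 0, 0, -1.8, 0, -0.6, 60],
    [0, 0, 0, -1.8, 0, -0.6, 60],
    [0, 0, 0, 6.9, 0, -18.8, 60],
    [0, 0, 0, 15.4, 0, -42.2, 60],
    [0, 0, 0, 25.7, 0, -70.4, 60]
  ]
}}

```text
time: 29.7
position: [0.5273, 0.3612, 0.135]
tool_rot: [0.291, -2.779, 0.054]
ft_force: [0.3, 0.0, -0.3]
grip_width: 0.69
```

```bash
python3 look.py v s;  python3 -c "
from tip import *
a=np.radians(95.1); c=np.array([.5691,.1593])+.018*np.array([np.cos(a),np.sin(a)])
print(c)
one([.51,.26,.15],RR(-30,0),60)
one([c[0],c[1],.10],RR(-84.9,0),60)
"
```

```text
t 29.7 pos [0.5273 0.3612 0.135 ] err mm [-0.5 -0.3 -0.3] roterr [ 0.1 -0.   0. ] F [ 0.3  0.  -0.3] grip 60.0 j [-0.13  0.72 -0.73  1.24  0.27  1.63  0.96] stand [ -5.3  -0.2 135. ]
[0.5674999  0.17722874]
[-7.3, -19.1, 41.5, 41.0, -96.0, -1.0, 60] dist 104.1 ang 46.3
[-0.0, 0.0, 54.9, -91.0, -43.0, 50.0, 60] dist 112.2 ang 54.9
```

View pics/v_w.png

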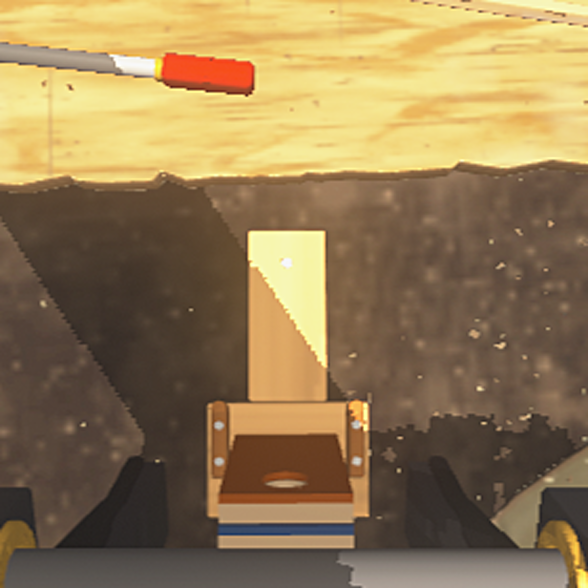

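View pics/v_s.png

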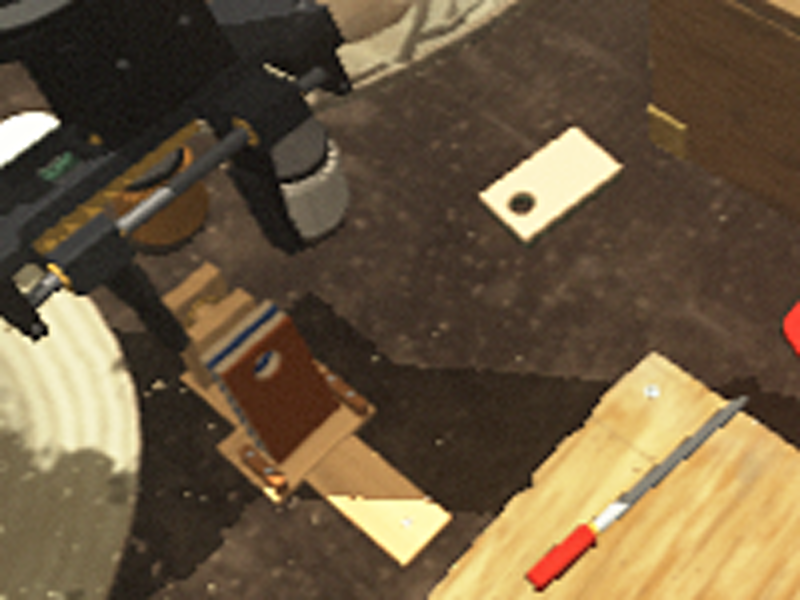

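{"api": "step_arm", "payload": {
  "deltas": [
    [-1, -3, 6, 5, -14, 0, 60],
    [-2, -6, 12, 10, -28, 0, 60],
    [-3, -8.5, 18, 16, -42, 0, 60],
    [-4, -11, 24, 22, -56, 0, 60],
    [-5, -13.5, 30, 28, -70, 0, 60],
    [-6, -16, 36, 35, -84, 0, 60],
    [-7.3, -19.1, 41.5, 41, -96, -1, 60],
    [-7.3, -19.1, 41.5, 41, -96, -1, 60]
  ]
}}

```text
time: 30.8
position: [0.5093, 0.2587, 0.1491]
tool_rot: [0.811, 3.032, -0.005]
ft_force: [-0.1, 0.6, 0.1]
grip_width: 0.688
```

{"api": "step_arm", "payload": {
  "deltas": [
    [0, 0, 9, -15, -7, 0, 60],
    [0, 0, 18, -30, -14, 5, 60],
    [0, 0, 27, -45, -21, 15, 60],
    [0, 0, 36, -60, -28, 25, 60],
    [0, 0, 45, -75, -36, 35, 60],
    [0, 0, 54.9, -91, -43, 50, 60],
    [0, 0, 54.9, -91, -43, 50, 60],
    [0, 0, 54.9, -91, -43, 50, 60]
  ]
}}

```text
time: 31.8
position: [0.5671, 0.178, 0.0987]
tool_rot: [2.114, 2.323, -0.001]
ft_force: [0.1, 0.8, -0.2]
grip_width: 0.689
```

```bash
python3 look.py x; python3 -c "
from plan import *
c=optics.get_calibration('wrist')
ce=np.array([.5691,.1593]);a=np.radians(95.1);d=np.array([np.cos(a),np.sin(a)]);n=np.array([-d[1],d[0]])
for a,b in [(38,22),(38,-22),(23,0)]: print(((w2p('wrist',list(ce+d*a/1000+n*b/1000)+[.010],c)-[140,30])*2.1).round(1))
"
```

```text
t 31.8 pos [0.5671 0.178  0.0987] err mm [-0.5  1.  -1.6] roterr [ 0.  -0.  -0.3] F [ 0.1  0.8 -0.2] grip 59.9 j [ 0.04  0.33 -0.46  1.73  0.16  1.12 -0.38] stand [  -4.4 -187.7   98.7]
[226.5 342.7]
[347.1 343.2]
[286.6 382.3]
```

View pics/x_w.png

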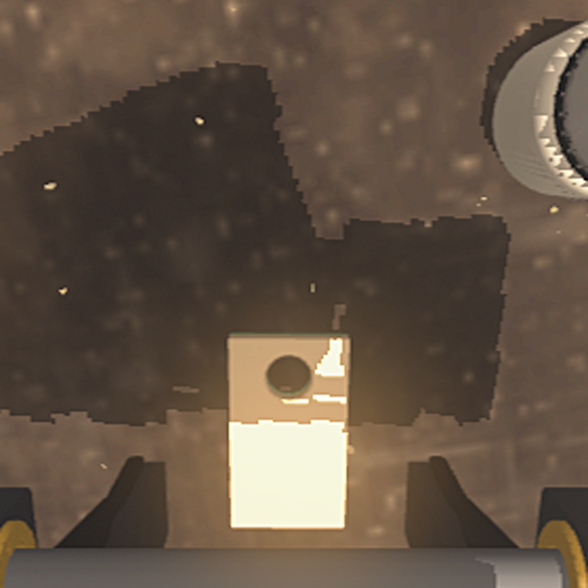

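{"api": "step_arm", "payload": {
  "deltas": [
    [0, 0, 0, 0, 0, 20, 60],
    [0, 0, 0, 0, 0, 42, 60],
    [0, 0, 0, 0, 0, 64, 60],
    [0, 0, 0, 0, 0, 83, 60],
    [0, 0, 0, 0, 0, 93, 60],
    [0, 0, 0, 0, 0, 93, 60],
    [0, 0, 0, 0, 0, 93, 0],
    [0, 0, 0, 0, 0, 93, 0]
  ],
  "newtons": 20
}}

```text
time: 32.85
position: [0.5681, 0.1765, 0.0063]
tool_rot: [2.118, 2.316, -0.0]
ft_force: [0.2, 0.0, -0.3]
grip_width: 0.543
```

{"api": "step_arm", "payload": {
  "deltas": [
    [0, 0, 0, 0, 0, 0, 0],
    [0, 0, 0, 0, 0, 0, 0],
    [0, 0, 0, 0, 0, -20, 0],
    [0, 0, 0, 0, 0, -40, 0],
    [0, 0, 0, 0, 0, -70, 0],
    [0, 0, 0, 0, 0, -105, 0],
    [0, 0, 0, 0, 0, -105, 0],
    [0, 0, 0, 0, 0, -105, 0]
  ]
}}

```text
time: 33.85
position: [0.5671, 0.1764, 0.1107]
tool_rot: [2.118, 2.317, -0.002]
ft_force: [-0.4, -1.2, -1.2]
grip_width: 0.5
```

```bash
python3 look.py y; python3 -c "
from plan import *
p,R=load(); p=p+R@np.array([0,0,93-105])/1000
one(p,R,0)
st()
one([.46,.25,.11],RR(-25,0),0)
one(s2w((-89,0,50)),RR(12,0),0)
"
```

```text
t 33.85 pos [0.5671 0.1764 0.1107] err mm [-0.6 -0.6 10.4] roterr [-0.  -0.1 -0. ] F [-0.4 -1.2 -1.2] grip 43.5 j [ 0.04  0.32 -0.46  1.72  0.16  1.14 -0.38] stand [  -4.8 -189.3  110.7]
[0.0, 0.0, 0.0, 0.0, -0.0, -12.0, 0] dist 12.0 ang 0.0
t 33.9 pos [0.5666 0.1761 0.1099] err mm [-1.  -0.8 -2.4] roterr [ 0.1 -0.1  0. ] F [-0.8 -0.9 -0.8] grip 43.6 j [ 0.04  0.32 -0.46  1.72  0.16  1.14 -0.38] stand [  -5.3 -189.4  109.9]
[-0.0, 0.0, -59.9, 82.0, -101.0, 2.0, 0] dist 130.1 ang 59.9
[-0.0, 0.0, -37.0, 53.0, 79.0, 60.0, 0] dist 112.9 ang 37.0
```

View pics/y_w.png

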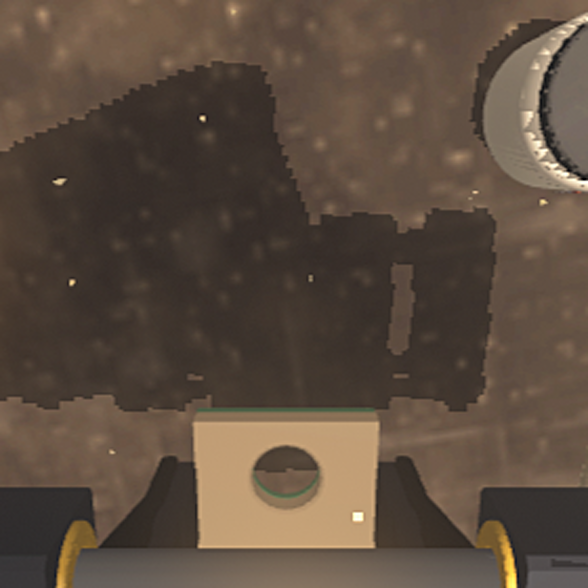

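```bash
python3 -c "
from plan import *
p,R=load(); Q=R@Ro.from_euler('z',37,degrees=True).as_matrix(); 
# rewind second move: recompute from the mid pose
json.dump({'p':[.46,.25,.11],'R':RR(-25,0).tolist()},open('cmd.json','w'))
one(s2w((-87,0,50)),RR(12,0),0)
"
```

```text
[0.0, 0.0, -37.0, 51.0, 80.0, 60.0, 0] dist 112.6 ang 37.0
```

{"api": "step_arm", "payload": {
  "deltas": [
    [0, 0, -8, 11, -13, 0, 0],
    [0, 0, -16, 22, -27, 0, 0],
    [0, 0, -24, 33, -41, 0, 0],
    [0, 0, -32, 44, -55, 0, 0],
    [0, 0, -40, 55, -69, 0, 0],
    [0, 0, -48, 66, -83, 0, 0],
    [0, 0, -55, 75, -95, 2, 0],
    [0, 0, -59.9, 82, -101, 2, 0]
  ]
}}

```text
time: 34.9
position: [0.4576, 0.249, 0.1068]
tool_rot: [-0.673, -3.067, 0.006]
ft_force: [0.2, 0.3, -1.2]
grip_width: 0.5
```

{"api": "step_arm", "payload": {
  "deltas": [
    [0, 0, -7, 8, 12, 5, 0],
    [0, 0, -14, 18, 27, 15, 0],
    [0, 0, -21, 28, 43, 28, 0],
    [0, 0, -28, 38, 60, 42, 0],
    [0, 0, -34, 47, 74, 54, 0],
    [0, 0, -37, 51, 80, 60, 0],
    [0, 0, -37, 51, 80, 60, 0],
    [0, 0, -37, 51, 80, 60, 0]
  ]
}}

```text
time: 35.9
position: [0.4473, 0.3423, 0.0481]
tool_rot: [-0.326, 3.124, -0.005]
ft_force: [0.9, 0.5, -0.8]
grip_width: 0.499
```

{"api": "step_arm", "payload": {
  "deltas": [
    [0, 0, 0, 0, 0, 0, 0],
    [0, 0, 0, 0, 0, 10, 0],
    [0, 0, 0, 0, 0, 20, 0],
    [0, 0, 0, 0, 0, 30, 0],
    [0, 0, 0, 0, 0, 36.5, 0],
    [0, 0, 0, 0, 0, 36.5, 0],
    [0, 0, 0, 0, 0, 36.5, 54],
    [0, 0, 0, 0, 0, 36.5, 54]
  ]
}}

```text
time: 36.9
position: [0.447, 0.3431, 0.0113]
tool_rot: [-0.329, 3.124, -0.003]
ft_force: [0.1, -0.3, -0.8]
grip_width: 0.604
```

```bash
python3 -c "
from tip import *
p,R=load(); one(p+R@np.array([0,0,36.5])/1000,R,54,1)"; python3 look.py z s
```

```text
[0.0, 0.0, 0.0, 0.0, 0.0, 36.5, 54] dist 36.5 ang 0.0
t 36.9 pos [0.447  0.3431 0.0113] err mm [-0.6 -1.  -2.2] roterr [ 0.1  0.  -0. ] F [ 0.1 -0.3 -0.8] grip 52.5 j [-0.07  0.45 -0.74  1.86  0.36  0.98  0.8 ] stand [-87.6  -1.2  11.3]
```

View pics/z_w.png

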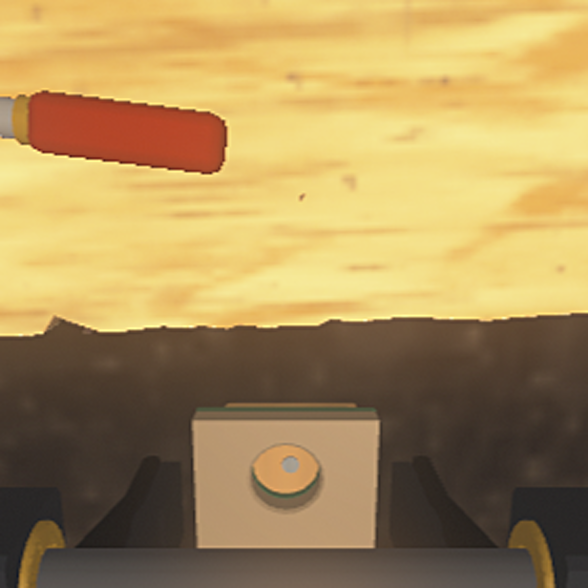

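View pics/z_s.png

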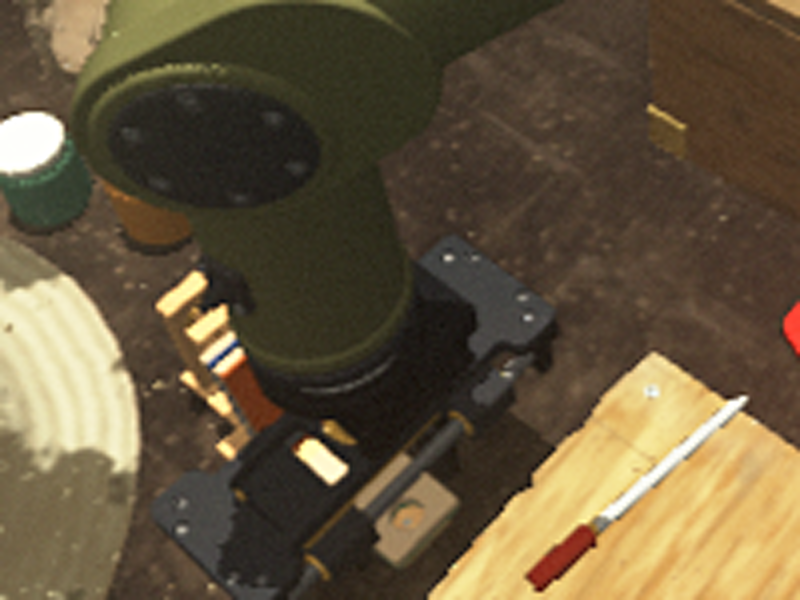

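```bash
python3 -c "
from tip import *
g=(-87,.8,11)
T=[pose(g,t,f,54) for t,f in ((-10,1),(-20,2),(-30,3),(-38,4),(-38,4))]
T+=[pose(g,-38,4,0)]*3
rows(T)
xg=-32.5;d=54.5
Y=np.array([0,.8,0])
print('A');rows([pose(gp(xg,d,5*i)+Y,-38+5*i,4,0,2.3) for i in range(1,9)])
print('B');rows([pose(gp(xg,d,40+4*i)+Y,2+4*i if i<7 else 28,4,0,2.3) for i in (1,2,3,4,5,6,7,8)])
print('C');rows([pose(gp(xg,d,72+4*i)+Y,28-i,4,0,2.5) for i in range(1,9)])
g=gp(xg,d,104)+Y
a=pose(g+[4.5,0,0],20,4,0,2.5)
print('D');rows([a,a]+[pose(g+[2,0,0],20,4,60,2.5)]*3+[pose(g+[0,0,h],20,4,60,2.5) for h in (20,45,75)])
"
```

```text
[[0.0, -10.0, 0.0, 0.0, 1.2, 1.5, 54], [0.0, -20.0, 0.0, -0.5, 1.2, 2.4, 54], [0.0, -30.0, 0.0, -1.3, 1.2, 3.1, 54], [0.0, -38.0, 0.0, -2.3, 1.2, 3.7, 54], [0.0, -38.0, 0.0, -2.3, 1.2, 3.7, 54], [0.0, -38.0, 0.0, -2.3, 1.2, 3.7, 0], [0.0, -38.0, 0.0, -2.3, 1.2, 3.7, 0], [0.0, -38.0, 0.0, -2.3, 1.2, 3.7, 0]]
A
[[0.0, 5.0, 0.0, -3.3, 0.0, -3.6, 0], [0.0, 10.0, 0.0, -6.6, 0.0, -6.7, 0], [0.0, 15.0, 0.0, -10.2, 0.0, -9.5, 0], [0.0, 20.0, 0.0, -14.0, 0.0, -11.9, 0], [0.0, 25.0, 0.0, -18.1, 0.0, -14.0, 0], [0.0, 30.0, 0.0, -22.3, 0.0, -15.7, 0], [0.0, 35.0, 0.0, -26.6, 0.0, -17.1, 0], [0.0, 40.0, 0.0, -31.0, 0.0, -18.1, 0]]
B
[[-0.0, 4.0, 0.0, -2.5, 0.0, -2.7, 0], [-0.0, 8.0, 0.0, -5.1, 0.0, -5.2, 0], [-0.0, 12.0, 0.0, -7.9, 0.0, -7.6, 0], [-0.0, 16.0, 0.0, -10.8, 0.0, -9.7, 0], [-0.0, 20.0, 0.0, -13.9, 0.0, -11.6, 0], [-0.0, 24.0, 0.0, -17.1, 0.0, -13.3, 0], [-0.0, 26.0, 0.0, -20.5, 0.0, -14.8, 0], [-0.0, 26.0, 0.0, -24.2, 0.0, -15.9, 0]]
C
[[-0.0, -1.0, 0.0, -3.0, 0.0, -2.5, 0], [-0.0, -2.0, 0.0, -6.2, 0.0, -4.7, 0], [-0.0, -3.0, 0.0, -9.5, 0.0, -6.7, 0], [-0.0, -4.0, 0.0, -13.0, 0.0, -8.4, 0], [-0.0, -5.0, 0.0, -16.5, 0.0, -10.2, 0], [-0.0, -6.0, 0.0, -19.9, 0.0, -12.1, 0], [-0.0, -7.0, 0.0, -23.4, 0.0, -13.7, 0], [-0.0, -8.0, 0.0, -27.0, 0.0, -15.1, 0]]
D
[[-0.0, 0.0, -0.0, -4.2, 0.0, -1.5, 0], [-0.0, 0.0, -0.0, -4.2, 0.0, -1.5, 0], [-0.0, 0.0, -0.0, -1.9, 0.0, -0.7, 60], [-0.0, 0.0, -0.0, -1.9, 0.0, -0.7, 60], [-0.0, 0.0, -0.0, -1.9, 0.0, -0.7, 60], [-0.0, 0.0, -0.0, 6.8, 0.0, -18.8, 60], [-0.0, 0.0, -0.0, 15.4, 0.0, -42.3, 60], [-0.0, 0.0, -0.0, 25.6, 0.0, -70.5, 60]]
```

{"api": "step_arm", "payload": {
  "deltas": [
    [0, -10, 0, 0, 1.2, 1.5, 54],
    [0, -20, 0, -0.5, 1.2, 2.4, 54],
    [0, -30, 0, -1.3, 1.2, 3.1, 54],
    [0, -38, 0, -2.3, 1.2, 3.7, 54],
    [0, -38, 0, -2.3, 1.2, 3.7, 54],
    [0, -38, 0, -2.3, 1.2, 3.7, 0],
    [0, -38, 0, -2.3, 1.2, 3.7, 0],
    [0, -38, 0, -2.3, 1.2, 3.7, 0]
  ],
  "newtons": 10
}}

```text
time: 38.0
position: [0.4498, 0.3446, 0.0081]
tool_rot: [-0.258, 2.467, 0.087]
ft_force: [0.5, -1.4, -0.5]
grip_width: 0.504
```

{"api": "step_arm", "payload": {
  "deltas": [
    [0, 5, 0, -3.3, 0, -3.6, 0],
    [0, 10, 0, -6.6, 0, -6.7, 0],
    [0, 15, 0, -10.2, 0, -9.5, 0],
    [0, 20, 0, -14, 0, -11.9, 0],
    [0, 25, 0, -18.1, 0, -14, 0],
    [0, 30, 0, -22.3, 0, -15.7, 0],
    [0, 35, 0, -26.6, 0, -17.1, 0],
    [0, 40, 0, -31, 0, -18.1, 0]
  ]
}}

```text
time: 39.0
position: [0.463, 0.3473, 0.0418]
tool_rot: [0.323, -3.087, 0.006]
ft_force: [0.4, 0.7, -0.6]
grip_width: 0.505
```

{"api": "step_arm", "payload": {
  "deltas": [
    [0, 4, 0, -2.5, 0, -2.7, 0],
    [0, 8, 0, -5.1, 0, -5.2, 0],
    [0, 12, 0, -7.9, 0, -7.6, 0],
    [0, 16, 0, -10.8, 0, -9.7, 0],
    [0, 20, 0, -13.9, 0, -11.6, 0],
    [0, 24, 0, -17.1, 0, -13.3, 0],
    [0, 26, 0, -20.5, 0, -14.8, 0],
    [0, 26, 0, -24.2, 0, -15.9, 0]
  ]
}}

```text
time: 40.0
position: [0.4865, 0.3522, 0.0559]
tool_rot: [0.276, -2.637, 0.07]
ft_force: [-2.8, -1.4, 0.4]
grip_width: 0.504
```

```bash
python3 look.py ab s
```

```text
t 40.0 pos [0.4865 0.3522 0.0559] err mm [-30.6  -7.8 -77.9] roterr [0.  8.2 0.1] F [-2.8 -1.4  0.4] grip 43.9 j [-0.18  0.79 -0.62  1.31  0.18  1.6   1.  ] stand [-47.1  -0.5  55.9]
```

View pics/ab_s.png

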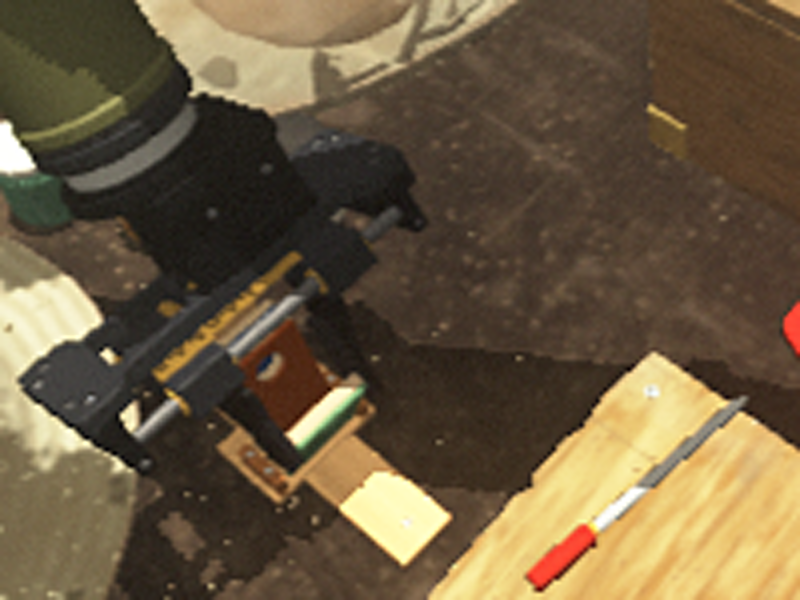

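View pics/ab_w.png

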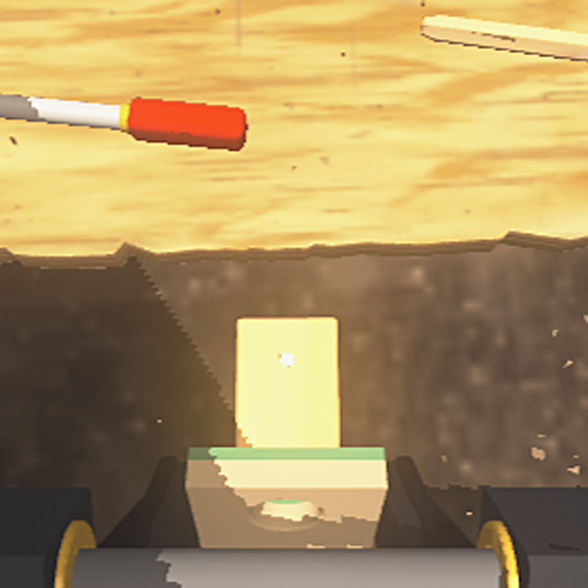

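{"api": "step_arm", "payload": {
  "deltas": [
    [0, -1, 0, -3, 0, -2.5, 0],
    [0, -2, 0, -6.2, 0, -4.7, 0],
    [0, -3, 0, -9.5, 0, -6.7, 0],
    [0, -4, 0, -13, 0, -8.4, 0],
    [0, -5, 0, -16.5, 0, -10.2, 0],
    [0, -6, 0, -19.9, 0, -12.1, 0],
    [0, -7, 0, -23.4, 0, -13.7, 0],
    [0, -8, 0, -27, 0, -15.1, 0]
  ],
  "newtons": 4
}}

```text
time: 41.1
position: [0.5165, 0.3592, 0.0569]
tool_rot: [0.292, -2.78, 0.055]
ft_force: [-1.5, -1.3, 2.3]
grip_width: 0.503
```

```bash
python3 look.py ac s
```

```text
t 41.1 pos [0.5165 0.3592 0.0569] err mm [ -0.6  -0.9 -76.9] roterr [ 0.1 -0.   0. ] F [-1.5 -1.3  2.3] grip 43.8 j [-0.18  0.74 -0.62  1.34  0.23  1.48  0.99] stand [-16.3   0.   56.9]
```

View pics/ac_s.png

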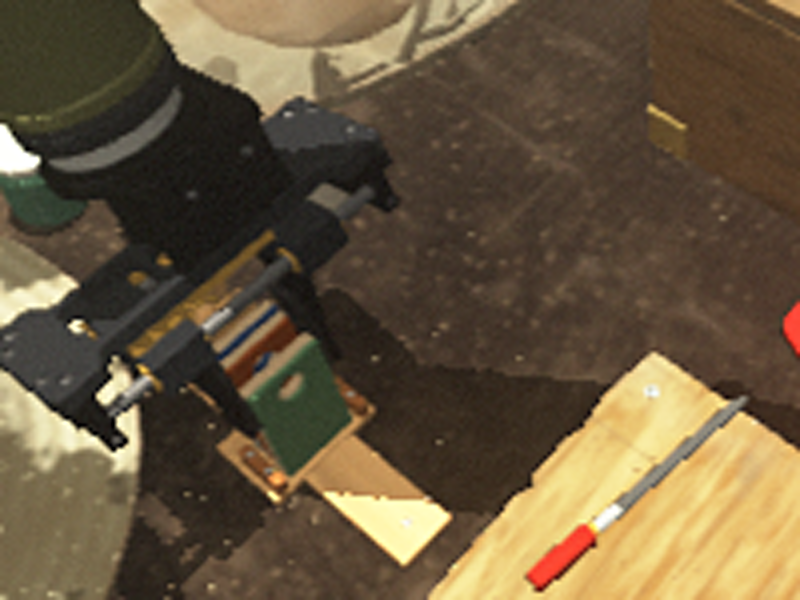

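View pics/ac_w.png

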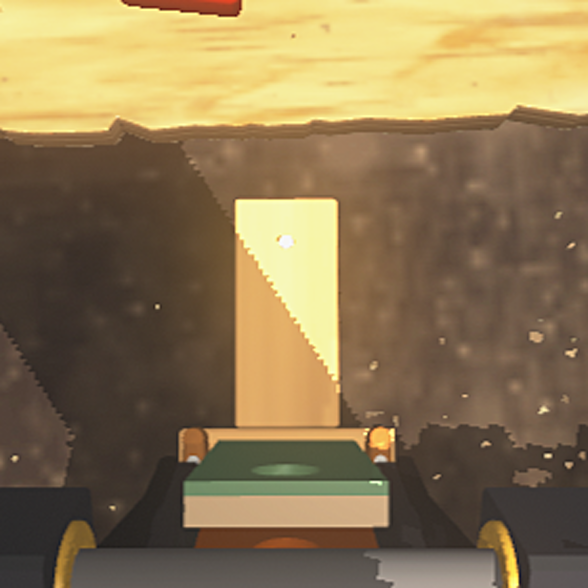

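{"api": "step_arm", "payload": {
  "deltas": [
    [0, 0, 0, -4.2, 0, -1.5, 0],
    [0, 0, 0, -7.5, 0, -2.7, 0],
    [0, 0, 0, -7.5, 0, -2.7, 0],
    [0, 0, 0, -6, 0, -2.2, 60],
    [0, 0, 0, -5, 0, -1.8, 60],
    [0, 0, 0, 6.8, 0, -18.8, 60],
    [0, 0, 0, 15.4, 0, -42.3, 60],
    [0, 0, 0, 25.6, 0, -70.5, 60]
  ]
}}

```text
time: 42.2
position: [0.5163, 0.3594, 0.134]
tool_rot: [0.292, -2.78, 0.054]
ft_force: [0.9, -0.1, -0.5]
grip_width: 0.69
```

```bash
python3 look.py ad s
```

```text
t 42.2 pos [0.5163 0.3594 0.134 ] err mm [-0.8 -0.7  0.1] roterr [ 0.1 -0.1  0. ] F [ 0.9 -0.1 -0.5] grip 60.0 j [-0.18  0.67 -0.64  1.28  0.2   1.6   0.99] stand [-16.4   0.3 134. ]
```

View pics/ad_s.png

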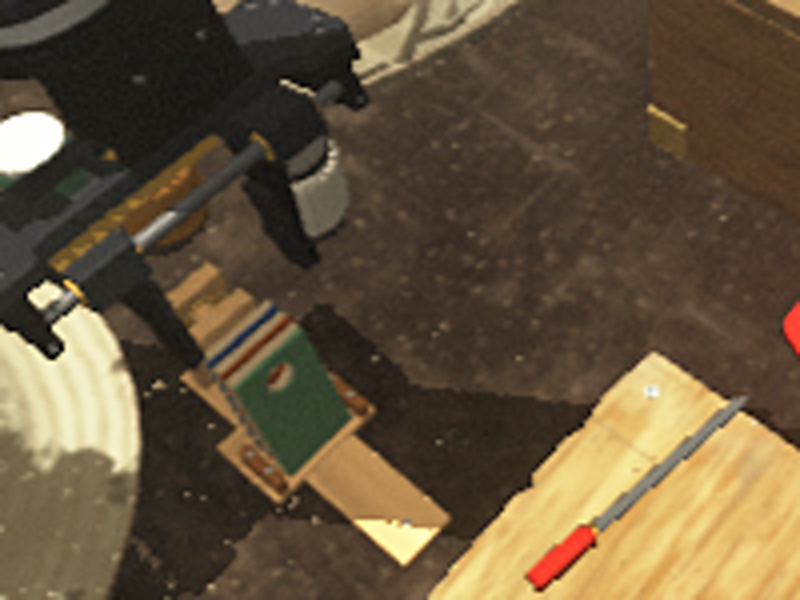

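View pics/ad_w.png

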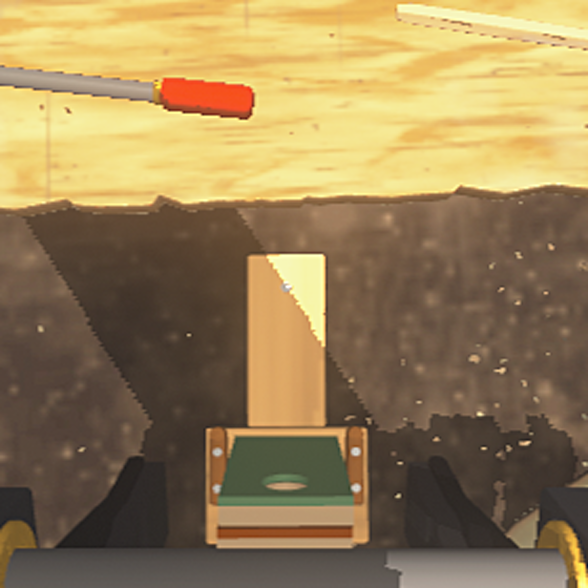

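```bash
python3 -c "
from tip import *
one([.43,.33,.17],RR(-35,0),40)
one([.371,.294,.10],RR(-85,0),40)
"
```

```text
[-8.2, -18.9, 46.5, 98.0, -11.0, -3.0, 40] dist 99.0 ang 50.9
[0.0, 0.0, 50.0, 28.0, -64.0, 70.0, 40] dist 98.8 ang 50.0
```

{"api": "step_arm", "payload": {
  "deltas": [
    [-1, -2, 5, 14, 0, 0, 60],
    [-2, -5, 11, 28, -1, 0, 60],
    [-3, -8, 18, 42, -3, 0, 50],
    [-4, -10, 25, 58, -5, 0, 40],
    [-5, -13, 32, 73, -7, -1, 40],
    [-6.5, -16, 39, 88, -9, -2, 40],
    [-8.2, -18.9, 46.5, 98, -11, -3, 40],
    [-8.2, -18.9, 46.5, 98, -11, -3, 40]
  ]
}}

```text
time: 43.3
position: [0.4283, 0.3301, 0.1694]
tool_rot: [0.938, 2.994, -0.002]
ft_force: [0.2, 0.6, -0.1]
grip_width: 0.462
```

{"api": "step_arm", "payload": {
  "deltas": [
    [0, 0, 8, 5, -10, 10, 40],
    [0, 0, 16, 10, -22, 22, 40],
    [0, 0, 25, 15, -34, 34, 40],
    [0, 0, 34, 20, -44, 46, 40],
    [0, 0, 42, 24, -54, 58, 40],
    [0, 0, 50, 28, -64, 70, 40],
    [0, 0, 50, 28, -64, 70, 40],
    [0, 0, 50, 28, -64, 70, 40]
  ]
}}

```text
time: 44.3
position: [0.371, 0.2936, 0.0987]
tool_rot: [2.117, 2.318, -0.0]
ft_force: [-0.1, 0.3, 0.7]
grip_width: 0.461
```

```bash
python3 look.py ae s; python3 -c "
from plan import *
c=optics.get_calibration('wrist')
for q in ((.3696,.2959,.024),): print(((w2p('wrist',q,c)-[140,30])*2.1).round(1))
im=optics.get_image('top'); crop(im,120,140,280,300,3.7,'pics/ae_top.png')"
```

```text
t 44.3 pos [0.371  0.2936 0.0987] err mm [ 0.3 -0.4 -1.4] roterr [-0.  -0.1 -0.2] F [-0.1  0.3  0.7] grip 40.1 j [-0.2   0.08 -0.54  2.01  0.05  1.07 -0.67] stand [-172.2  -33.9   98.7]
[282.5 398.5]
```

View pics/ae_w.png

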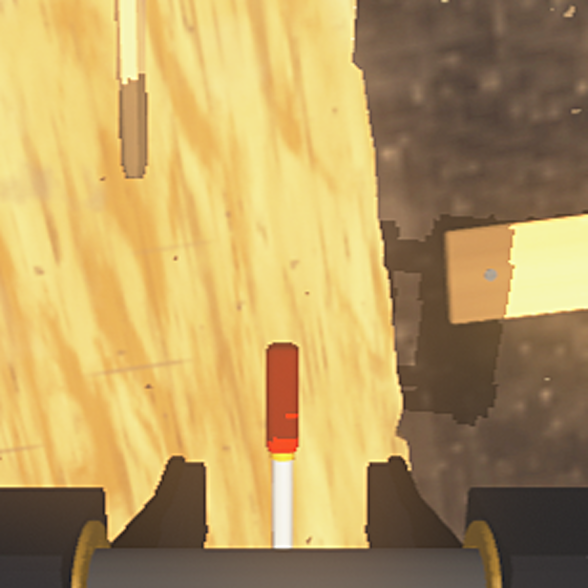

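View pics/ae_s.png

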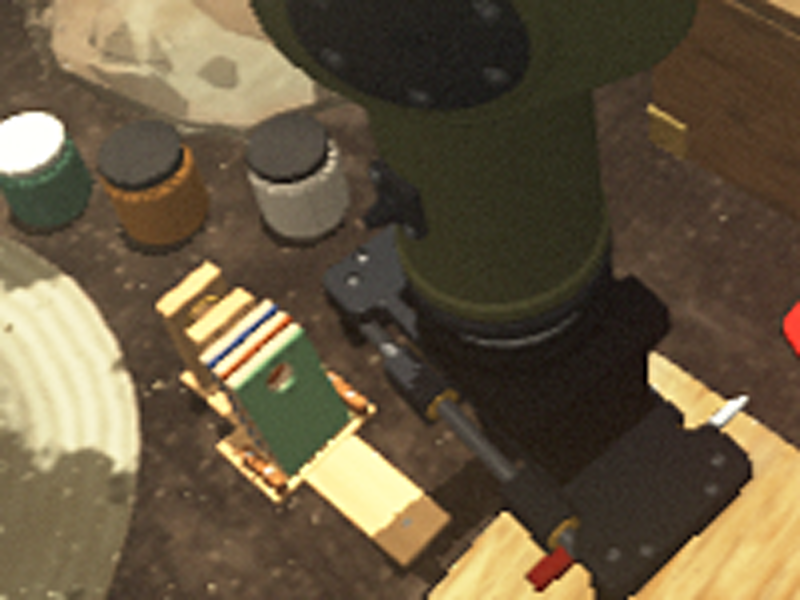

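View pics/ae_top.png

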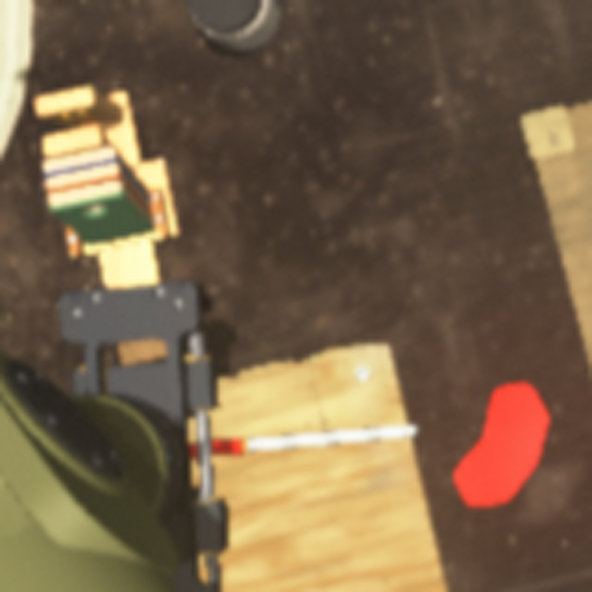

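{"api": "step_arm", "payload": {
  "deltas": [
    [0, 0, 0, 4, -1, 20, 40],
    [0, 0, 0, 4, -1, 40, 40],
    [0, 0, 0, 4, -1, 60, 40],
    [0, 0, 0, 4, -1, 76, 40],
    [0, 0, 0, 4, -1, 84, 40],
    [0, 0, 0, 4, -1, 84, 0],
    [0, 0, 0, 4, -1, 84, 0],
    [0, 0, 0, 4, -1, 84, 0]
  ],
  "newtons": 30
}}

```text
time: 45.45
position: [0.3693, 0.2971, 0.0149]
tool_rot: [2.12, 2.315, 0.0]
ft_force: [-0.0, 0.2, -0.5]
grip_width: 0.205
```

{"api": "step_arm", "payload": {
  "deltas": [
    [0, 0, 0, 0, 0, 0, 0],
    [0, 0, 0, 0, 0, 0, 0],
    [0, 0, 0, 0, 0, 0, 0],
    [0, 0, 0, 0, 0, -20, 0],
    [0, 0, 0, 0, 0, -45, 0],
    [0, 0, 0, 0, 0, -70, 0],
    [0, 0, 0, 0, 0, -95, 0],
    [0, 0, 0, 0, 0, -95, 0]
  ]
}}

```text
time: 46.45
position: [0.3697, 0.2978, 0.1106]
tool_rot: [2.12, 2.314, 0.004]
ft_force: [0.1, -0.7, -0.3]
grip_width: 0.136
```

```bash
python3 -c "
from plan import *
p,R=load(); one(p+R@np.array([4,-1,84-95])/1000,R,0)"; python3 look.py af s;  python3 -c "
from plan import *
one([.36,.315,.12],RR(-30,0),0)
one(s2w((-172,0.5,90)),RR(12,0),0)
"
```

```text
[0.0, 0.0, 0.0, 4.0, -1.0, -11.0, 0] dist 11.7 ang 0.0
t 46.45 pos [0.3697 0.2978 0.1106] err mm [ 0.4 -0.1 -0.5] roterr [-0.2 -0.1 -0. ] F [ 0.1 -0.7 -0.3] grip 11.9 j [-0.2   0.06 -0.55  2.    0.04  1.09 -0.68] stand [-172.6  -29.5  110.6]
[0.0, 0.0, -55.0, 18.0, -8.0, -9.0, 0] dist 21.4 ang 55.0
[-0.0, 0.0, -42.0, 2.0, 13.0, 30.0, 0] dist 32.8 ang 42.0
```

View pics/af_w.png

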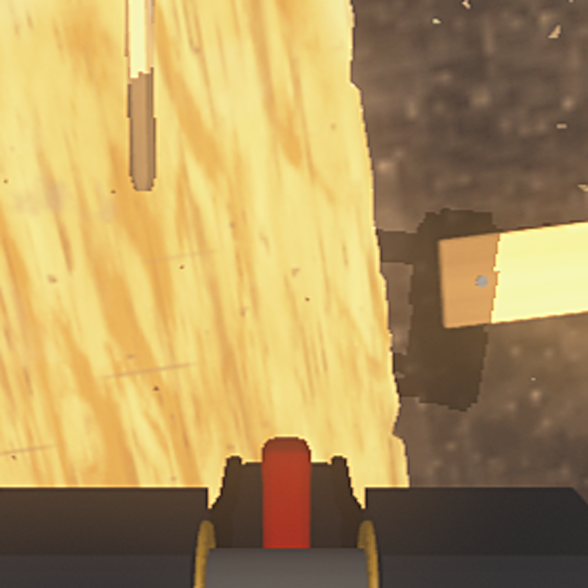

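View pics/af_s.png

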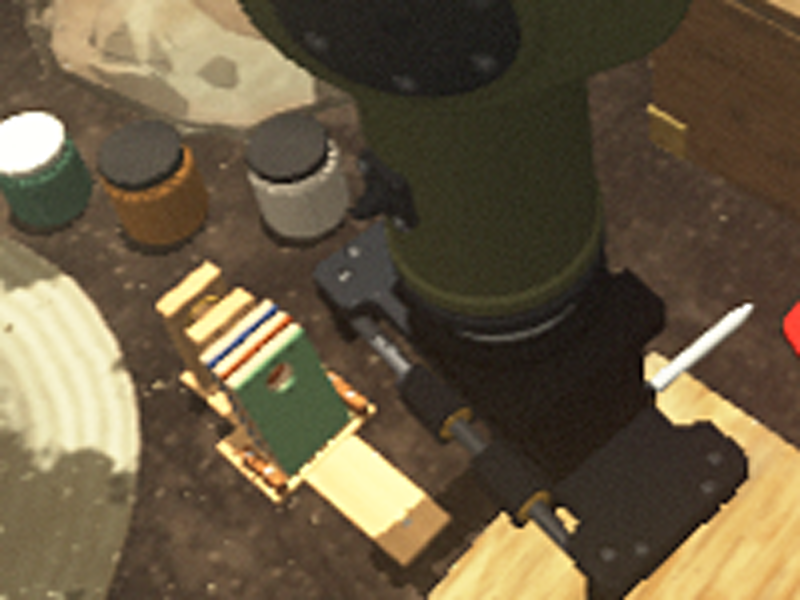

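{"api": "step_arm", "payload": {
  "deltas": [
    [0, 0, -7, 2, -1, -2, 0],
    [0, 0, -14, 5, -2, -4, 0],
    [0, 0, -21, 8, -3, -6, 0],
    [0, 0, -28, 10, -4, -8, 0],
    [0, 0, -35, 12, -5, -9, 0],
    [0, 0, -42, 14, -6, -9, 0],
    [0, 0, -49, 16, -7, -9, 0],
    [0, 0, -55, 18, -8, -9, 0]
  ]
}}

```text
time: 47.55
position: [0.3581, 0.3135, 0.1164]
tool_rot: [-0.806, -3.036, 0.007]
ft_force: [-0.3, -0.4, -0.7]
grip_width: 0.136
```

{"api": "step_arm", "payload": {
  "deltas": [
    [0, 0, -7, 0, 2, 0, 0],
    [0, 0, -14, 0, 4, 0, 0],
    [0, 0, -21, 1, 6, 2, 0],
    [0, 0, -28, 1, 9, 8, 0],
    [0, 0, -35, 2, 11, 15, 0],
    [0, 0, -42, 2, 13, 22, 0],
    [0, 0, -42, 2, 13, 30, 0],
    [0, 0, -42, 2, 13, 30, 0]
  ]
}}

```text
time: 48.55
position: [0.3629, 0.3255, 0.0866]
tool_rot: [0.326, -3.122, 0.006]
ft_force: [-0.7, -0.4, -0.9]
grip_width: 0.134
```

```bash
python3 look.py ag s
python3 - <<'E'
from plan import *
im=optics.get_image('top'); crop(im,120,140,220,260,5,'pics/ag_top.png')
im=optics.get_image('scene'); crop(im,110,230,230,350,5,'pics/ag_s5.png')
E
```

```text
t 48.55 pos [0.3629 0.3255 0.0866] err mm [-1.7 -1.8 -3.6] roterr [0.2 0.2 0.1] F [-0.7 -0.4 -0.9] grip 11.7 j [-0.18  0.14 -0.64  1.98  0.1   1.05  0.91] stand [-173.5   -0.9   86.6]
```

View pics/ag_s5.png

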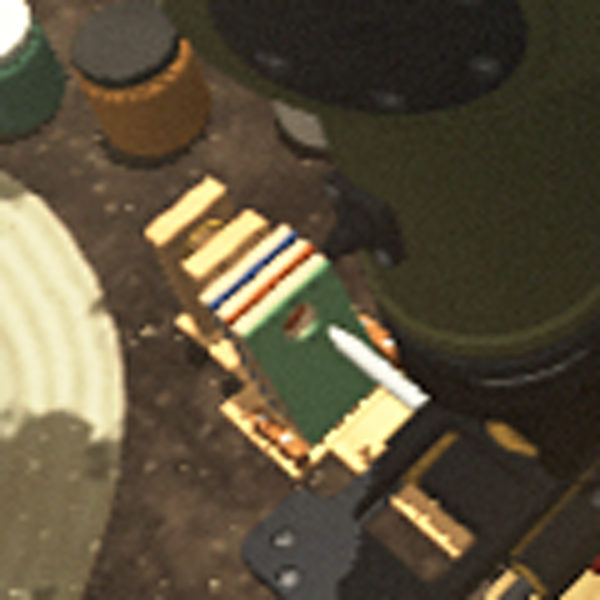

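View pics/ag_top.png

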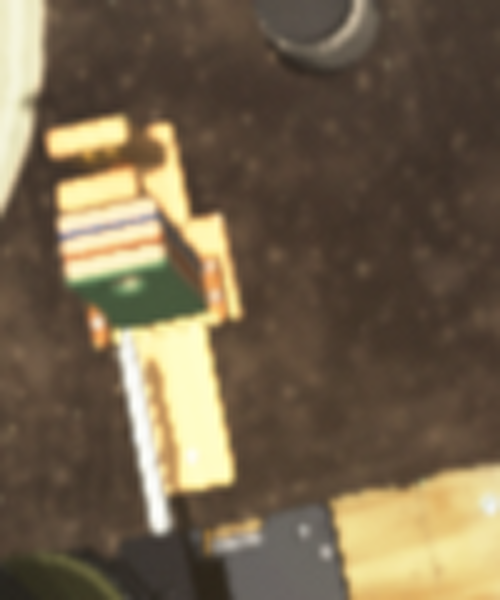

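Run:
```python
from plan import *
T=lambda x,y:((x+.5)/5-.5+120,(y+.5)/5-.5+140)
S=lambda x,y:((x+.5)/5-.5+110,(y+.5)/5-.5+230)
st()
print("tip",w2s(tri({'top':T(124,332),'scene':S(330,328)})).round(1))
print("hole",w2s(tri({'top':T(128,284),'scene':S(301,321)})).round(1))
# predicted pixels
for nm,q in (("tip",(-40,0,93)),("holeG",(-15,0,66))):
    for n,o in (("top",(120,140)),("scene",(110,230))):
        print(nm,n,((w2p(n,s2w(q))-o+.5)*5-.5).round(1))
# shaft direction in top: pixel pts to world at z~92
a=p2w('top',T(160,530),.092);b=p2w('top',T(124,332),.092);print(np.degrees(np.arctan2(*(b-a)[1::-1])), w2s(a),w2s(b))
```

```text
t 48.75 pos [0.364  0.3265 0.0883] err mm [-0.6 -0.9 -1.9] roterr [ 0.1 -0.   0. ] F [-0.   0.2 -0.8] grip 11.8 j [-0.18  0.14 -0.64  1.98  0.1   1.05  0.91] stand [-172.2   -0.2   88.3]
tip [-38.8  -0.3  88.3]
hole [-14.8  -0.5  66.1]
tip top [119.9 333.4]
tip scene [331.6 324.8]
holeG top [125.6 283.6]
holeG scene [303.6 322.6]
11.464121620450253 [-129.290521     -0.79759433   92.        ] [-39.65088342  -1.63600416  92.        ]
```

View pics/ag_w.png

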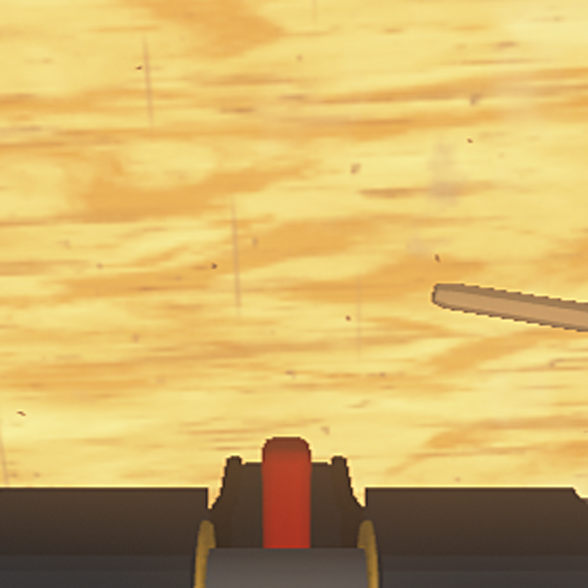

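Run:
```python
from plan import *
one(s2w((-172,0.7,64.5)),RR(12.3,-1.5),0,1)
```

```text
[-0.0, -1.5, -0.3, 0.6, 0.2, 25.7, 0] dist 25.7 ang 1.5
```

{"api": "step_arm", "payload": {
  "deltas": [
    [0, -0.5, 0, 0, 0, 7, 0],
    [0, -1, 0, 0.3, 0.1, 14, 0],
    [0, -1.5, -0.3, 0.6, 0.2, 21, 0],
    [0, -1.5, -0.3, 0.6, 0.2, 25.7, 0],
    [0, -1.5, -0.3, 0.6, 0.2, 25.7, 0],
    [0, -1.5, -0.3, 0.6, 0.2, 25.7, 0],
    [0, -1.5, -0.3, 0.6, 0.2, 25.7, 0],
    [0, -1.5, -0.3, 0.6, 0.2, 25.7, 0]
  ]
}}

```text
time: 49.75
position: [0.3635, 0.3265, 0.0626]
tool_rot: [-0.334, 3.097, 0.001]
ft_force: [-0.8, -0.6, -0.5]
grip_width: 0.131
```

Run:
```python
from plan import *
st()
im=optics.get_image('top'); crop(im,120,160,200,250,6.5,'pics/ah_top.png')
im=optics.get_image('scene'); crop(im,120,250,220,340,6.5,'pics/ah_s.png')
```

```text
t 49.75 pos [0.3635 0.3265 0.0626] err mm [-0.5 -0.9 -1.8] roterr [ 0.1 -0.  -0. ] F [-0.8 -0.6 -0.5] grip 11.4 j [-0.19  0.16 -0.64  2.02  0.13  0.98  0.88] stand [-1.727e+02 -1.000e-01  6.260e+01]
```

View pics/ah_s.png

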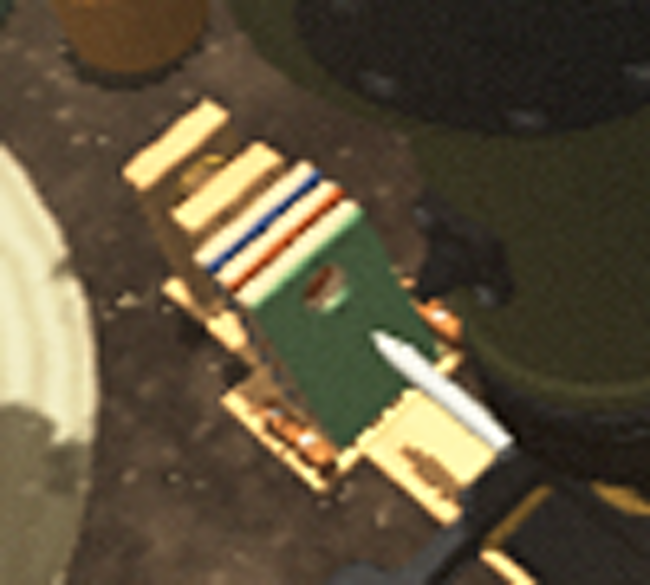

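View pics/ah_top.png

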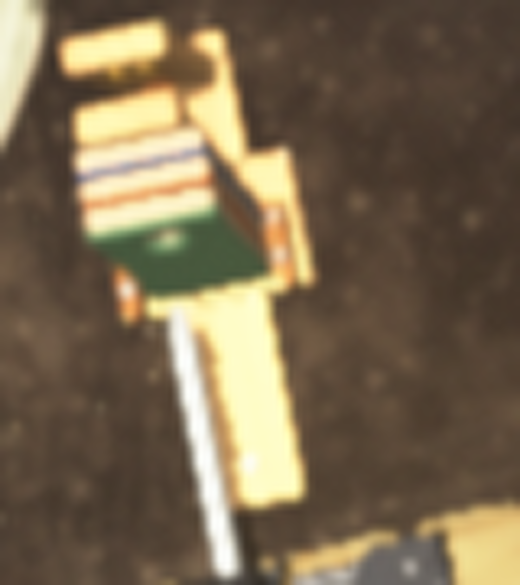

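Run:
```python
from plan import *
T=lambda x,y:((x+.5)/6.5-.5+120,(y+.5)/6.5-.5+160)
S=lambda x,y:((x+.5)/6.5-.5+120,(y+.5)/6.5-.5+250)
print("tip",w2s(tri({'top':T(175,310),'scene':S(373,333)})).round(1))
print("hole",w2s(tri({'top':T(168,240),'scene':S(325,287)})).round(1))
for nm,q in (("tip",(-39,0,66)),("holeG",(-15,0,66))):
    for n,o in (("top",(120,160)),("scene",(120,250))):
        print(nm,n,((w2p(n,s2w(q))-o+.5)*6.5-.5).round(1))
a=p2w('top',T(228,570),.067);b=p2w('top',T(175,310),.066);print(w2s(a),w2s(b))
```

```text
tip [-39.8   1.   68.1]
hole [-14.9  -0.7  66. ]
tip top [176.3 305.6]
tip scene [381.1 333.3]
holeG top [163.5 238.9]
holeG scene [329.9 289.5]
[-133.49647261   -0.5751169    67.        ] [-40.42577249   0.73134106  66.        ]
```

Run:
```python
from plan import *
for x in (-137,-95,-54): one(s2w((x,0.2,64.5)),RR(11.8,-1.5),0,1)
```

```text
[-0.0, 0.0, 0.5, -35.0, -0.7, 0.9, 0] dist 35.0 ang 0.5
[-0.0, 0.0, 0.0, -42.0, 0.1, 1.1, 0] dist 42.0 ang 0.0
[-0.0, 0.0, 0.0, -41.0, 0.2, 1.1, 0] dist 41.0 ang 0.0
```

{"api": "step_arm", "payload": {
  "deltas": [
    [0, 0, 0.5, 0, -0.7, 0, 0],
    [0, 0, 0.5, -5, -0.7, 0.1, 0],
    [0, 0, 0.5, -11, -0.7, 0.3, 0],
    [0, 0, 0.5, -17, -0.7, 0.5, 0],
    [0, 0, 0.5, -23, -0.7, 0.6, 0],
    [0, 0, 0.5, -29, -0.7, 0.8, 0],
    [0, 0, 0.5, -35, -0.7, 0.9, 0],
    [0, 0, 0.5, -35, -0.7, 0.9, 0]
  ]
}}

```text
time: 50.85
position: [0.3981, 0.3333, 0.0624]
tool_rot: [-0.32, 3.098, 0.001]
ft_force: [-0.6, -0.1, -0.1]
grip_width: 0.139
```

Run:
```python
from plan import *
st()
im=optics.get_image('top'); crop(im,120,160,200,250,6.5,'pics/ai_top.png')
im=optics.get_image('scene'); crop(im,120,250,220,340,6.5,'pics/ai_s.png')
```

```text
t 50.85 pos [0.3981 0.3333 0.0624] err mm [-81.4 -18.2  -2.1] roterr [0.1 0.  0. ] F [-0.6 -0.1 -0.1] grip 12.1 j [-0.19  0.22 -0.62  1.96  0.17  0.99  0.88] stand [-137.4   -0.6   62.4]
```

View pics/ai_s.png

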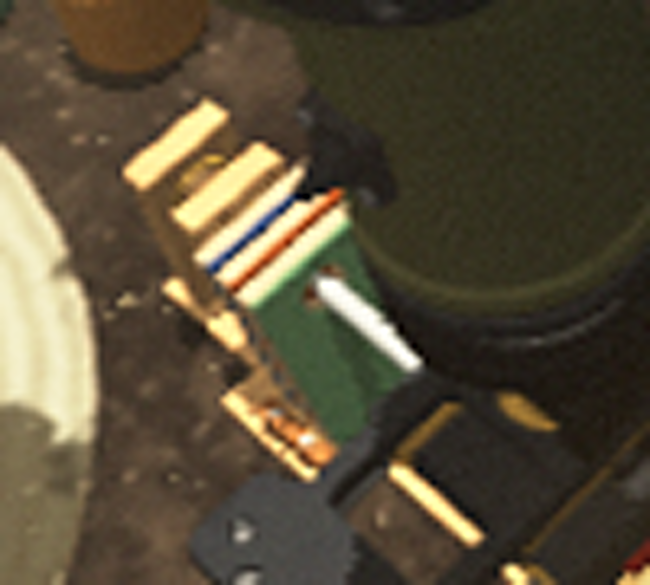

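View pics/ai_top.png

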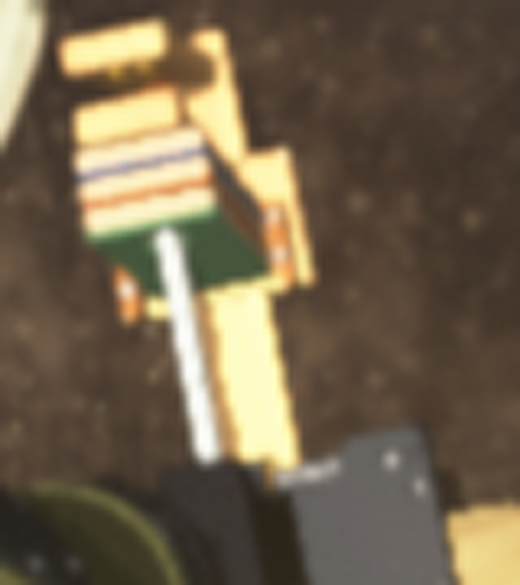

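{"api": "step_arm", "payload": {
  "deltas": [
    [0, 0, 0, -5, 0, 0.1, 0],
    [0, 0, 0, -11, 0, 0.3, 0],
    [0, 0, 0, -17, 0, 0.5, 0],
    [0, 0, 0, -23, 0.1, 0.6, 0],
    [0, 0, 0, -29, 0.1, 0.8, 0],
    [0, 0, 0, -35, 0.1, 0.9, 0],
    [0, 0, 0, -42, 0.1, 1.1, 0],
    [0, 0, 0, -42, 0.1, 1.1, 0]
  ]
}}

```text
time: 51.95
position: [0.4394, 0.342, 0.0625]
tool_rot: [-0.32, 3.098, 0.001]
ft_force: [0.6, -0.3, -0.3]
grip_width: 0.136
```

Run:
```python
from plan import *
st()
im=optics.get_image('top'); crop(im,120,160,200,250,6.5,'pics/aj_top.png')
im=optics.get_image('scene'); crop(im,120,250,220,340,6.5,'pics/aj_s.png')
```

```text
t 51.95 pos [0.4394 0.342  0.0625] err mm [-40.2  -9.5  -2. ] roterr [0.1 0.  0. ] F [ 0.6 -0.3 -0.3] grip 11.8 j [-0.2   0.3  -0.59  1.87  0.22  1.01  0.89] stand [-95.3  -0.7  62.5]
```

View pics/aj_s.png

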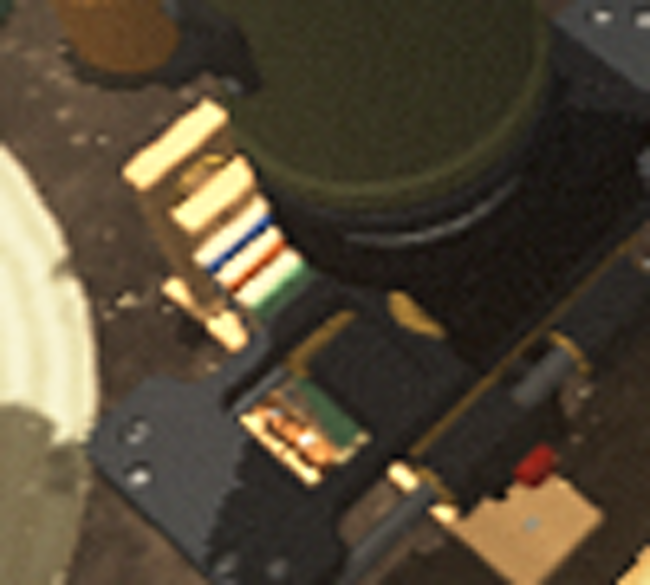

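View pics/aj_top.png

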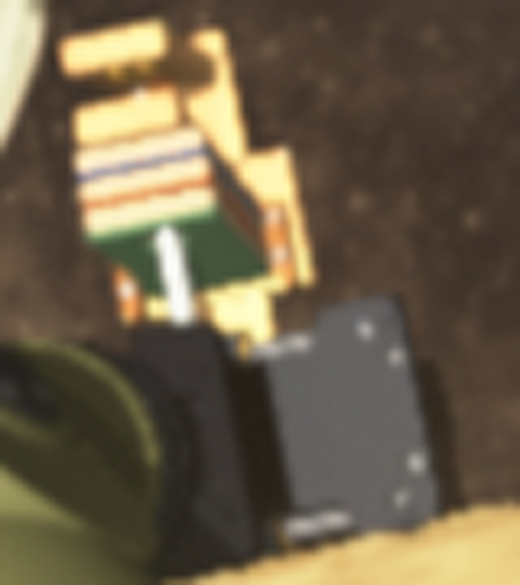

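{"api": "step_arm", "payload": {
  "deltas": [
    [0, 0, 0, -4, 0, 0.1, 0],
    [0, 0, 0, -8, 0, 0.2, 0],
    [0, 0, 0, -12, 0, 0.3, 0],
    [0, 0, 0, -16, 0.1, 0.4, 0],
    [0, 0, 0, -20, 0.1, 0.5, 0],
    [0, 0, 0, -20, 0.1, 0.5, 0],
    [0, 0, 0, -20, 0.1, 0.5, 0],
    [0, 0, 0, -20, 0.1, 0.5, 0]
  ]
}}

```text
time: 53.05
position: [0.4582, 0.3461, 0.0625]
tool_rot: [-0.321, 3.098, 0.0]
ft_force: [-0.4, -0.2, -0.4]
grip_width: 0.136
```

Run:
```python
from plan import *
st()
im=optics.get_image('top'); crop(im,120,150,200,240,6.5,'pics/ak_top.png')
im=optics.get_image('scene'); crop(im,120,250,220,340,6.5,'pics/ak_s.png')
```

```text
t 53.05 pos [0.4582 0.3461 0.0625] err mm [-21.4  -5.4  -2. ] roterr [ 0.1  0.  -0. ] F [-0.4 -0.2 -0.4] grip 11.8 j [-0.2   0.33 -0.58  1.83  0.23  1.02  0.9 ] stand [-76.   -0.6  62.5]
```

View pics/ak_top.png

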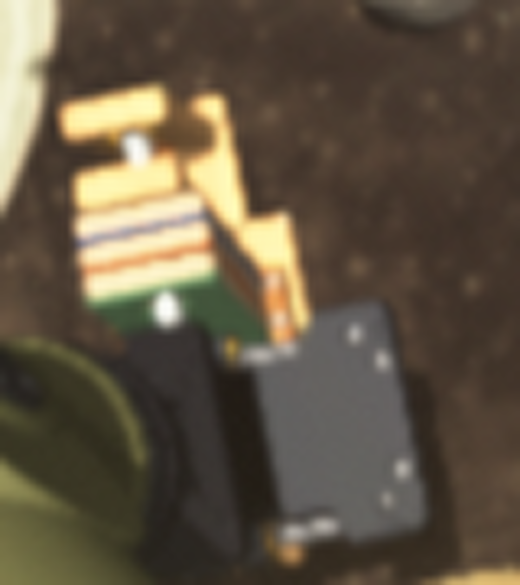

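View pics/ak_s.png

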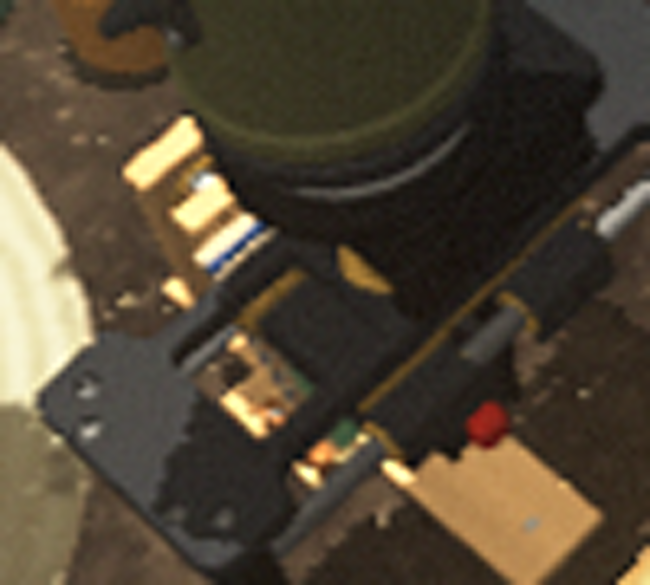

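{"api": "step_arm", "payload": {
  "deltas": [
    [0, 0, 0, -3, 0, 0.1, 0],
    [0, 0, 0, -6, 0, 0.2, 0],
    [0, 0, 0, -9, 0, 0.3, 0],
    [0, 0, 0, -12, 0.1, 0.4, 0],
    [0, 0, 0, -15, 0.1, 0.5, 0],
    [0, 0, 0, -18, 0.1, 0.5, 0],
    [0, 0, 0, -21, 0.1, 0.6, 0],
    [0, 0, 0, -21, 0.1, 0.6, 0]
  ]
}}

```text
time: 54.15
position: [0.4791, 0.3505, 0.0624]
tool_rot: [-0.321, 3.098, 0.001]
ft_force: [-0.4, -0.2, -0.4]
grip_width: 0.129
```

Run:
```python
from plan import *
st()
im=optics.get_image('top'); crop(im,120,150,200,240,6.5,'pics/al_top.png')
im=optics.get_image('scene'); crop(im,110,240,210,330,6.5,'pics/al_s.png')
```

```text
t 54.15 pos [0.4791 0.3505 0.0624] err mm [-0.4 -1.  -2.1] roterr [ 0.1  0.  -0. ] F [-0.4 -0.2 -0.4] grip 11.2 j [-0.2   0.37 -0.57  1.78  0.25  1.04  0.91] stand [-54.6  -0.6  62.4]
```

View pics/al_top.png

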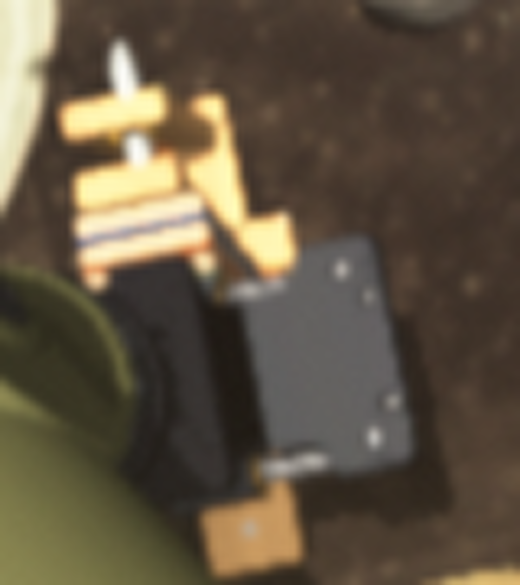

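View pics/al_s.png

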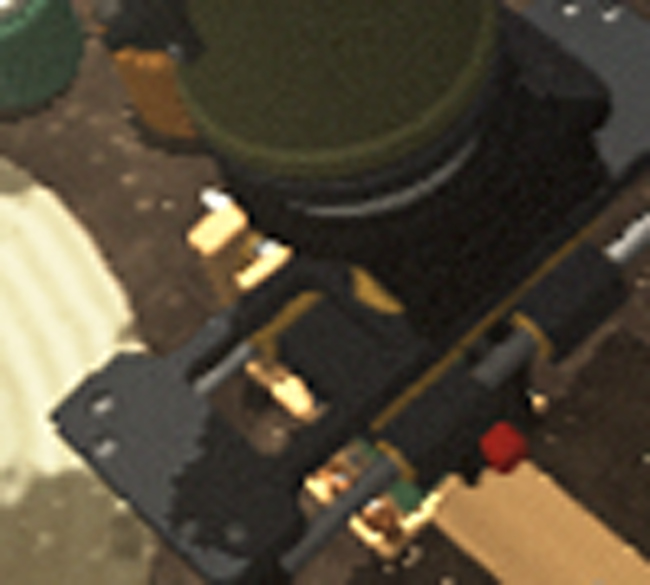

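Run:
```python
from plan import *
one(s2w((-46,0.2,63)),RR(11.8,-1.5),0,1)
```

```text
[-0.0, 0.0, 0.0, -7.9, -0.0, 1.7, 0] dist 8.1 ang 0.0
```

{"api": "step_arm", "payload": {
  "deltas": [
    [0, 0, 0, -3, 0, 0.1, 0],
    [0, 0, 0, -6, 0, 0.2, 0],
    [0, 0, 0, -8, 0, 0.3, 0],
    [0, 0, 0, -8, 0, 1, 0],
    [0, 0, 0, -8, 0, 1.7, 0],
    [0, 0, 0, -8, 0, 1.7, 0],
    [0, 0, 0, -8, 0, 1.7, 25],
    [0, 0, 0, -8, 0, 1.7, 25]
  ]
}}

```text
time: 55.25
position: [0.4869, 0.3522, 0.0611]
tool_rot: [-0.321, 3.098, 0.001]
ft_force: [0.0, -0.5, -0.0]
grip_width: 0.256
```

Run:
```python
from plan import *
st()
im=optics.get_image('wrist'); crop(im,140,30,420,310,2.1,'pics/am_w.png')
```

```text
t 55.25 pos [0.4869 0.3522 0.0611] err mm [-0.5 -0.9 -1.9] roterr [ 0.1 -0.  -0. ] F [ 0.  -0.5 -0. ] grip 22.3 j [-0.21  0.39 -0.57  1.76  0.26  1.04  0.91] stand [-46.7  -0.6  61.1]
```

View pics/am_w.png

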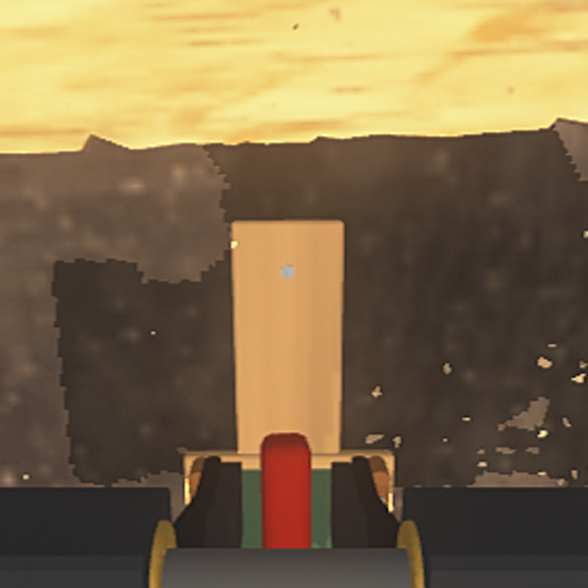

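Released. Open a bit wider, lift straight up and move back and clear.

{"api": "step_arm", "payload": {
  "deltas": [
    [0, 0, 0, 0, 0, 0, 34],
    [0, 0, 0, 0, 0, -10, 34],
    [0, 0, 0, 0, 0, -30, 34],
    [0, 0, 0, 0, 0, -60, 34],
    [0, 0, 0, 10, 0, -90, 34],
    [0, 0, 0, 40, -20, -115, 34],
    [0, 0, 0, 75, -50, -130, 34],
    [0, 0, 0, 100, -90, -140, 34]
  ]
}}

```text
time: 56.3
position: [0.4027, 0.2437, 0.2009]
tool_rot: [-0.326, 3.095, 0.002]
ft_force: [0.7, -1.4, 0.7]
grip_width: 0.39
```

Run:
```python
from plan import *
st()
im=optics.get_image('top'); crop(im,110,110,230,250,4.2,'pics/an_top.png')
im=optics.get_image('scene'); crop(im,100,225,220,335,5,'pics/an_s.png')
im=optics.get_image('wrist'); cv2.imwrite('pics/an_w.png',im[:,:,::-1])
```

```text
t 56.3 pos [0.4027 0.2437 0.2009] err mm [ -84.6 -109.5  137.9] roterr [ 0.1 -0.2 -0.2] F [ 0.7 -1.4  0.7] grip 33.9 j [-0.01 -0.06 -0.57  1.91 -0.02  1.25  1.2 ] stand [-151.6  -89.3  200.9]
```

View pics/an_top.png

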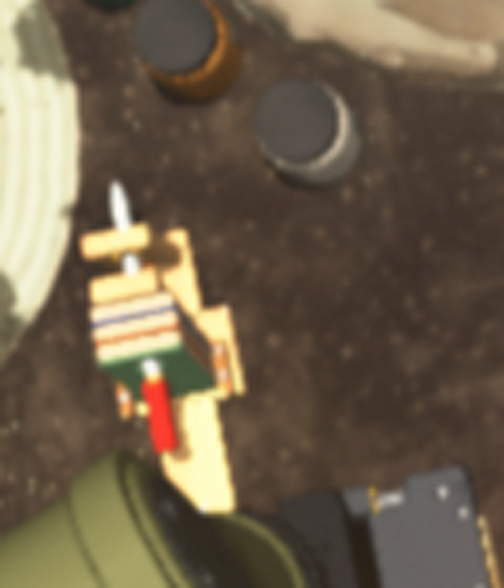

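View pics/an_s.png

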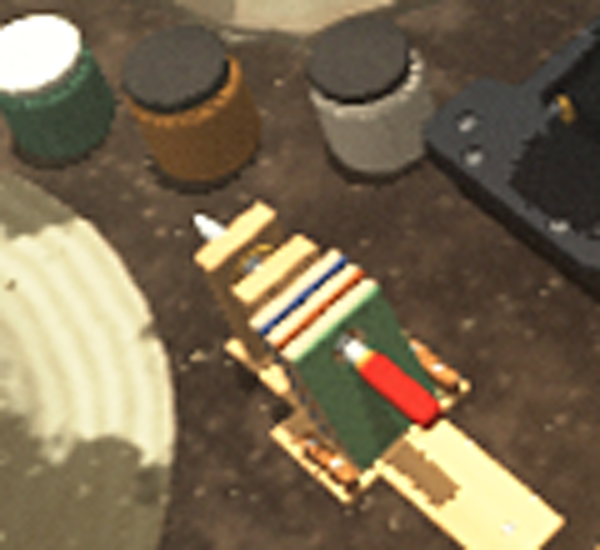

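View pics/an_w.png

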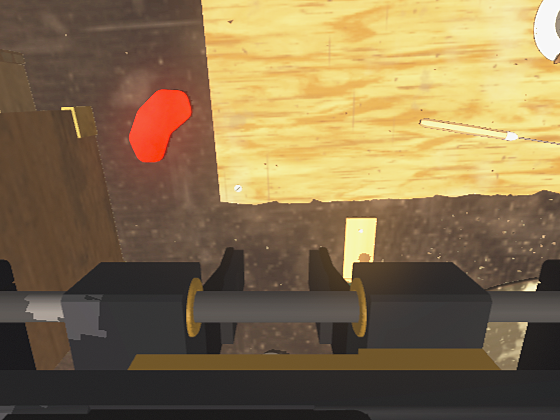

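Run:
```python
from plan import *
T=lambda x,y:((x+.5)/4.2-.5+110,(y+.5)/4.2-.5+110)
S=lambda x,y:((x+.5)/5-.5+100,(y+.5)/5-.5+225)
print("tip",w2s(tri({'top':T(117,184),'scene':S(199,218)})).round(1))
print("handle front",w2s(tri({'top':T(165,449),'scene':S(428,412)})).round(1))
```

```text
tip [87.  -0.7 61.3]
handle front [-61.7  -0.3  66.8]
```

Run:
```python
from bench import ctrl
s=ctrl.get_state(); print(s["time"],abs(s["qd"]).max())
print(ctrl.close_job())
```

```text
56.45 0.05686590602675944
the job is handed in; nothing more can be done
None
```

I handed the job in at about 56 s. All three tiles (blue at the fence, then rust, then green) stand upright in the stand, holes at the top. The rod runs through them, the fence and the rear post.

- **How it was done:** I drew the rod out and laid it on the tool board. Each tile went flat onto the tongue and was tipped up on its foot edge until it leaned back. The rod then went through with no noticeable contact force (under 1 N).
- **Last checks:** Measured from the top and scene cameras before handing in:
  - The tip is at about x 87, y -0.7, z 61 mm in the stand frame, about 31 mm behind the post.
  - The handle's front end is at about z 67 mm, so the rod slopes slightly down towards the tip, within the limits.
  - The gripper was clear of everything. The jars and kidney showed no sign of having been moved; I did not look at the stamp.
- **Disagreement seen:** The wrist and top cameras differed by 1–3 mm on the tile positions. I allowed for that, and the placings came out well.
- **Not re-measured:** I checked the tile holes against the rod only by eye in the final pictures. I saw neither the rod being knocked nor the grip slackening.

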